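# Fetch the hand rest from the tilt bin and set it on the guide rail

### The arm

A 6-joint arm with a two-finger parallel gripper is mounted at the origin on the work surface. World frame = base frame: x ahead of the robot, y to its left, z up, the work surface at z = 0. Lengths are in mm, angles in rad, forces in N, time in s.
With the tool pointing down it reaches from about 325 to 900 mm from the base axis. Payload 6.1 kg.
Tool frame: the origin (TCP) lies at the very end of the fingers, on their centre line; the grasp point (between the pads) lies behind it (env.hold_point_z is the z of the grasp point in the tool frame, in mm); z points along the fingers, y is the direction in which the jaws open and shut (so a half turn about z gives the same grasp; the last joint's range is limited). The gripper opens to 85 mm and grips with 20 to 120 N. Pads are 22 mm wide; open, the fingers measure 114 mm over their backs; the gripper's body (76 mm by 85 mm) begins 54 mm behind the grasp point. The pads swing forward as they close: fully open they stand 13 mm farther back than shut.
Start: joints at [-1.263, 0.22, 1.526, -0, 1.395, -0.126], TCP at [262.693, -567.105, 231.3] pointing down, gripper open.
Joint ranges: [-2.98, 2.98], [-0.91, 2.08], [0.09, 2.57], [-1.24, 4.39], [0.2, 2.65], [-2.68, 2.68]. Speed limits (rad/s): [2.57, 2.57, 3.01, 3.14, 3.14, 3.14].

### API

Orientations are given as a rotation vector (axis times angle).
In Python, from rig import env gives the robot as it stands.
- The arm moves only by the tool jog_arm, never from a script. Its argument "motion" is one flat list of numbers, 4 for each row, row after row: the shift along the tool's x, y, z in mm, then the turn about the tool's z in rad. In form: [x, y, z, yaw, x, y, z, yaw, ...]. A call has 1 to 20 rows; each row shifts and turns the commanded pose from where the row before left it, along the tool's axes as they then stand; what a row does not reach is not made up. A row lasts 1/12 s, in which the tool goes at most 41.7 mm and 7.16 degrees, less where a joint would pass 70% of its speed; a pose out of reach is approached as far as the arm can. A call with a gripper value outside its range is refused whole. "gripper" is the closure, from 0 (fully open) to 1 (shut), set as the call begins (left out, the last holds). The fingers move at their own pace and stop on an object; the grip force is fixed at half the most. Time passes only in rows, so rows that do not move let the fingers close. It gives the time, the measured TCP pose, the force and the opening at its end, in the units of the state.
- env.get_state(): the state, without advancing time (a new reading comes with each control period).
- env.capture(name): name is "scene" or "top"; returns the picture (420x560x3 uint8, red, green, blue); there is no depth.
- env.camera_params(name): a dict with "K" (3x3 intrinsics, pixels), "distortion" ([k1, k2, p1, p2, k3] as OpenCV has them; the pictures are not rectified), "R" (3x3) and "t" (3): a world point X has camera coordinates R X + t. Camera axes: x right, y down, z forward; pixel columns grow to the right and rows downward; lengths in mm; the calibration is good to about 2 mm. A picture is of the moment at which its call begins. camera_params takes no time and is no camera call.
- env.hand_in(): hands the job in, once; it reports no verdict.
The state is a dict: "t": time; "joints": joint angles; "qd": joint speeds; "tau": joint torques, N m; "tool_pos": TCP position; "ee_rot": TCP orientation; "contact_force": force on the tool from outside, world axes, zero at the start; "wrist_torque": the same for the moment, N m; "finger_gap": opening from 0.0 (shut) to 1.0 (fully open).
Only numpy, scipy, OpenCV 4.12 (cv2) and the standard library are available. Lean on these libraries where they do the work, as an engineer would, in place of code of your own. Each camera call takes 0.05 s, during which the arm holds its last target.

### The job

In this bowl maker's workshop, tip the wooden bin forward on its pivot until it is nearly at its end stop, take the T-shaped hand rest out of its back pocket and set it astride the guide rail, fully down and pushed up against the rail's end stop. Then swing the bin shut again. Leave the round-topped post and the whetstone in the bin, and do not disturb the bowl, the lidded crock or the mallet.

Things in the scene. Friction and masses are not known exactly. Their poses are not given: they have to be found in the camera images.
- rack: Fixed dark wood rack round the bin, 290 wide (y), 260 high; left or right on the bench. Origin on the bench under the middle of the bin's pivot line; +x points into the rack, y along the pivot, z up. Pivot line 30 mm above the origin. Cheeks (inner faces y = +-131) from x = -10 (60 high) and x = 30 (245 high) to 195. Top shelf x = 75 to 200, z = 245 to 260; back closed. The shut bin's back lies under the shelf.
- bin (a joint): Tilt of the light wooden bin, rad: 0 shut (start); grows as its top comes to the robot; end stop at 0.75. Bin frame: on the pivot line, rack axes when shut; tilted by t its z is (-sin t, 0, cos t) in the rack. Pulling at the tab takes up to 20 N. Stiff hinge: stays where left above 0.6, may sink back below that; push it all the way to shut it.
- bin_tab (a point): Middle of the top edge of the bin's pull tab, at x = 6, z = 200 in the bin frame; axes are the bin's. The tab is an upright board 12 thick (x), 100 long (y), standing 32 above the front board (x 0 to 12, 168 high). Pinch it across its thickness from above or hook it from behind; 63 mm are free behind it up to the shelf edge when shut.
- bin_floor (a point): Centre of the bin's inner floor (bin frame x = 81, y = 0, z = 10); axes are the bin's. Bin outside 162 deep (x 0 to 162) x 255 wide (y); floor 10 thick; sides 10 thick and back wall (x 150 to 162) 100 high. The front compartment x = 12 to 78 holds a whetstone.
- bin_pockets (a point): Floor point midway between the two back pockets (bin frame x = 119, y = 0, z = 10); axes are the bin's. Each pocket is 62 in x (88 to 150) and 113 in y, left and right of a wall 8 thick at y = 0. This wall and the partition in front of the pockets (x 78 to 88) reach 80 above the underside of the bin.
- t_rest: The T-shaped hand rest, dark, 130 high, 0.25 to 0.5 kg. Origin at the centre of its underside, z up the stem, y along the bar. Steel channel foot 50 (x) x 60 (y) x 36 high; slot in its underside 26 wide (x), 22 deep, right through along y. Starts standing in either back pocket, bar about along the pivot; as the bin tilts it slides against the partition, still standing on the bin floor.
- t_rest_bar (a point): Centre of the hand rest's wooden top bar, 122 above its origin: 16 (x) x 90 (y) x 16 high, on a stem of 14 diameter. It can be pinched across its 16 mm. Axes as t_rest.
- round_post: Not wanted: post of the same dark steel and wood in the other back pocket, 128 high: round foot 54 across, stem 14, round flat head 44 across. Origin at the centre of its underside, z up its stem.
- whetstone: Grey whetstone 45 x 150 x 25 lying loose in the bin's front compartment; origin at the centre of its underside, long side along y.
- guide: Fixed guide on the bench, on the other side from the rack. Origin on the bench, on the rail line. Base board x = -190 to 70, 90 wide (y), 15 high. Steel rail on it along x: 20 wide (y -10 to 10), x = -180 to 40, top at z = 50. The hand rest is home with the rail in its slot, the slot's ceiling on the rail's top (its origin at z = 28) and its foot's end at the stop (its origin at x = 10), either way round.
- guide_stop (a point): On the rail's top, at the face of the end stop (guide x = 40, z = 50); axes are the guide's. The stop is a light wooden block, x = 40 to 62, 60 wide (y), top at z = 77.
- bowl: Loose wooden bowl 124 across, 65 high, standing beyond the stop end of the guide; origin at the centre of its underside.
- crock: Loose white ceramic crock with a wooden lid, 83 across, 115 high, between rack and guide; origin at the centre of its underside.
- mallet: Loose wooden mallet lying on the bench in front of the robot: head 46 diameter x 85 long, along y at x = 60; handle 20 diameter from x = -100 to 50; origin on the bench under it.
Things that resemble listed ones, but are neither listed nor needed, are in the scene too. Leave any red look-alike of the round_post alone. What is shaped like the whetstone but yellow is not meant.

How it is judged:
By the outcome, as a careful person would: the job done as asked, in the order asked, and still so for the second after the job is handed in, with the robot touching nothing.
It also fails if it takes over 72 s, if anything falls off the work surface, if the arm or the gripper's body presses on something with over 40 N, if the wrist force passes 120 N, or if a joint passes its speed limit or range.

## Working session

There is one attempt and no reset: what is moved stays moved. The work goes in short steps, Python scripts to look and compute and a tool call to move; the robot and the scene stay as the last step left them, time stands still between calls to the robot, and variables do not carry over. Pictures are saved under pics/ and viewed, and the job is handed in when it is done.

Besides the shell and the picture viewer there is one more tool, called after "Call:" as name(argument=value, ...), one argument or row to a line, values as JSON. jog_arm: Moves the arm, as the interface text tells. Its arguments: {"type":"object","properties":{"motion":{"type":"array"},"gripper":{"type":"number"}},"required":["motion"]}

```bash
ls; mkdir -p pics
python3 - <<'E'
from rig import env
import cv2
for n in("scene","top"):
    im=env.capture(n); cv2.imwrite(f"pics/{n}0.png",im[:,:,::-1])
    p=env.camera_params(n); print(n,{k:(v.round(3).tolist() if hasattr(v,'round') else v) for k,v in p.items()})
print(env.get_state(), env.hold_point_z)
E
```

```text
pics
scene {'K': [[498.318, 0.0, 274.845], [0.0, 498.318, 212.087], [0.0, 0.0, 1.0]], 'distortion': [-0.165, 0.0, 0.0, 0.0, 0.0], 'R': [[0.849, 0.528, -0.008], [0.496, -0.801, -0.334], [-0.183, 0.28, -0.942]], 't': [-450.784, -295.384, 1592.969]}
top {'K': [[405.764, 0.0, 284.551], [0.0, 405.764, 204.846], [0.0, 0.0, 1.0]], 'distortion': [-0.045, 0.0, 0.0, 0.0, 0.0], 'R': [[0.014, -1.0, -0.008], [-0.982, -0.012, -0.187], [0.187, 0.01, -0.982]], 't': [-81.099, 599.625, 934.054]}
{'t': 0.1, 'joints': array([-1.26311347e+00,  2.21138630e-01,  1.52752593e+00,  2.72137158e-06,
        1.39469398e+00, -1.26135250e-01]), 'qd': array([ 0.00129099, -0.00102627, -0.00238424, -0.00079404, -0.00021758,
        0.00085233]), 'tau': array([ 7.69518083e-04, -4.98240995e+01, -3.90547156e+01, -3.17777758e-04,
        5.69008465e-03, -3.24080611e-05]), 'tool_pos': array([ 262.51946852, -566.58235019,  230.29851595]), 'ee_rot': array([-3.06625924e+00, -6.75729607e-01,  2.47118008e-04]), 'contact_force': array([-0.52375278, -0.15988134,  0.12716984]), 'wrist_torque': array([0.01084405, 0.0375597 , 0.03939213]), 'finger_gap': 1.0029338841203124} -18.700000000000003
```

Run:
```python
import cv2
for n in("scene","top"):
    im=cv2.imread(f"pics/{n}0.png"); cv2.imwrite(f"pics/{n}0b.png",cv2.resize(im,(800,600),interpolation=cv2.INTER_CUBIC))
```

```text
(no output)
```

View pics/scene0b.png

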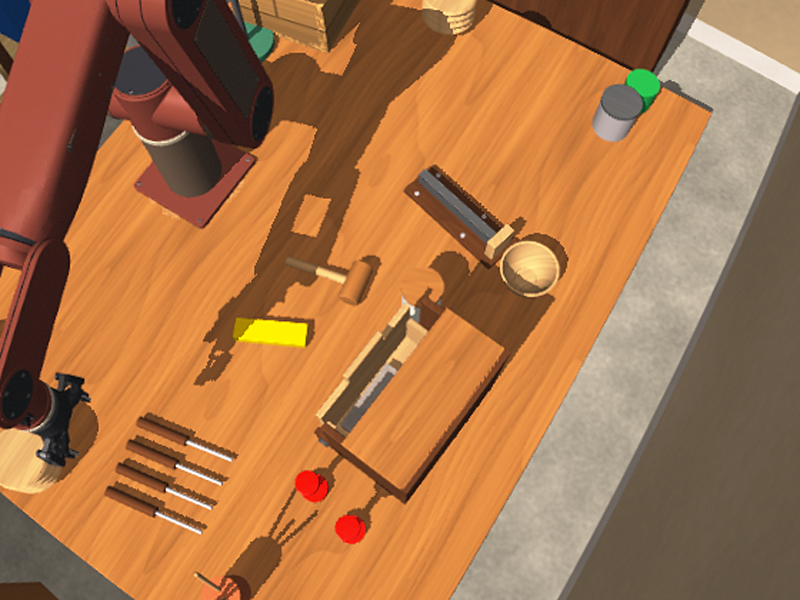

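View pics/top0b.png

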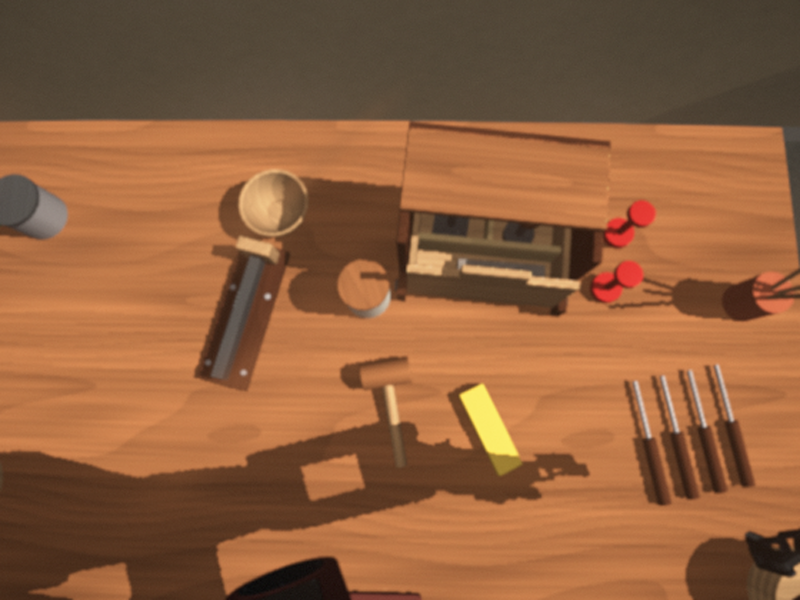

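The scene view shows the rack at about (410,400), the guide at (465,215), the bowl at (530,268), the mallet at (340,280) and the crock mostly hidden at (420,290). The top view shows the rack at (500,220), the crock at (365,288) and the guide at (245,315). The red posts at (620,235) and (610,280) and the yellow block are look-alikes. I'll enlarge crops to measure.

```bash
cat > h.py <<'E'
import numpy as np, cv2, json
from rig import env
from scipy.optimize import least_squares
from scipy.spatial.transform import Rotation as Rn
P={n:{k:np.array(v,float) for k,v in env.camera_params(n).items() if k in("K","distortion","R","t")} for n in("scene","top")}
def proj(n,X):
    p=P[n]; X=np.atleast_2d(np.array(X,float))
    return cv2.projectPoints(X.reshape(-1,1,3),cv2.Rodrigues(p["R"])[0],p["t"],p["K"],p["distortion"])[0].reshape(-1,2)
def onz(n,uv,z):
    p=P[n]; u=cv2.undistortPoints(np.array(uv,float).reshape(-1,1,2),p["K"],p["distortion"]).reshape(-1,2)
    d=np.c_[u,np.ones(len(u))]@p["R"]; c=-p["R"].T@p["t"]
    s=(z-c[2])/d[:,2]; return c+d*s[:,None]
def frame(x,y,yaw,z=0):
    return np.array([[np.cos(yaw),-np.sin(yaw),0,x],[np.sin(yaw),np.cos(yaw),0,y],[0,0,1,z],[0,0,0,1]])
def tr(T,X): X=np.atleast_2d(np.array(X,float)); return X@T[:3,:3].T+T[:3,3]
def fit(pts,obs,x0):
    # pts: list of local xyz; obs list of (cam,u,v)
    def f(q):
        T=frame(*q); return np.concatenate([proj(o[0],tr(T,p))[0]-o[1:] for p,o in zip(pts,obs)])
    r=least_squares(f,x0,x_scale=[100,100,1],loss='soft_l1'); return r.x,r.fun.reshape(-1,2)
def crop(src,dst,x0,y0,w,h,s,draw=None):
    im=cv2.imread(src) if isinstance(src,str) else src
    c=cv2.resize(im[y0:y0+h,x0:x0+w],None,fx=s,fy=s,interpolation=cv2.INTER_CUBIC)
    for i in range(0,w,10):
        cv2.line(c,(i*s,0),(i*s,6 if (x0+i)%50 else 14),(255,255,255),1)
        if (x0+i)%20==0: cv2.putText(c,str(x0+i),(i*s,24),0,.4,(255,255,255),1)
    for i in range(0,h,10):
        cv2.line(c,(0,i*s),(6,i*s),(255,255,255),1)
        if (y0+i)%20==0: cv2.putText(c,str(y0+i),(8,i*s+4),0,.4,(255,255,255),1)
    if draw is not None:
        for u,v in draw: cv2.circle(c,(int((u-x0+.5)*s),int((v-y0+.5)*s)),3,(0,255,0),1)
    cv2.imwrite(dst,c)
E
python3 - <<'E'
from h import *
crop("pics/top0.png","pics/c1.png",270,80,160,150,4) if 0 else crop("pics/top0.png","pics/c1.png",270,80,160,145,4)
crop("pics/scene0.png","pics/c2.png",210,180,160,180,3)
crop("pics/top0.png","pics/c3.png",130,110,150,170,3)
crop("pics/scene0.png","pics/c4.png",270,110,130,100,5)
E
```

```text
(no output)
```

View pics/c1.png

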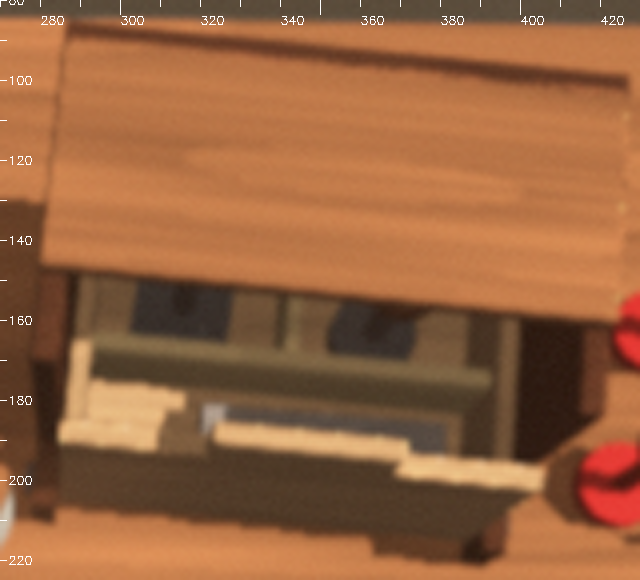

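View pics/c2.png

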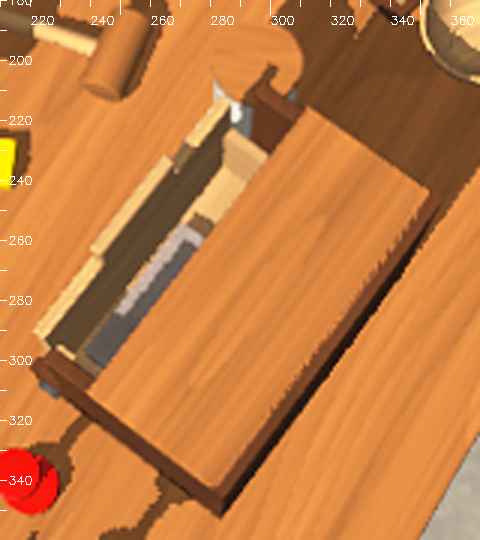

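View pics/c3.png

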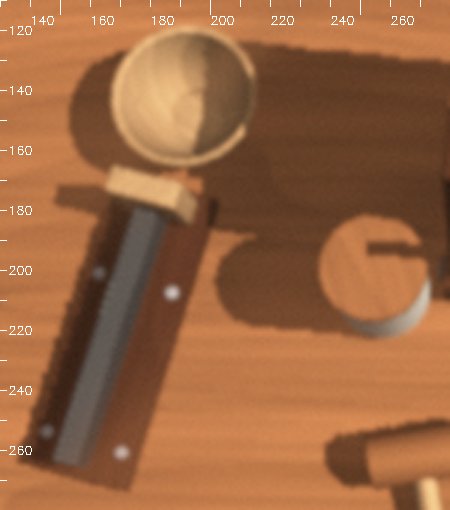

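View pics/c4.png

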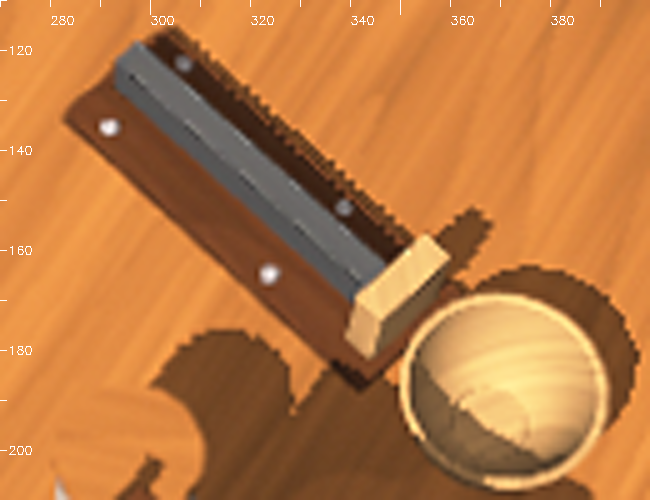

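Run:
```python
from h import *
r,e=fit([(75,145,260),(200,145,260),(75,-145,260),(200,-145,260),(75,145,260),(6,50,230),(6,-50,230)],
 [("scene",311.5,215),("scene",354,244),("scene",240,311.7),("scene",284,343),("top",280.3,146),("top",323,188),("top",371.5,193)],[750,-100,0])
print("rack",r,e.round(1).tolist())
print(onz("top",[(280.3,146),(427,101),(287.5,89.5)],260))
g,e=fit([(-190,45,15),(-190,-45,15),(70,-45,15),(-180,10,50),(-180,-10,50),(40,30,77),(40,-30,77),(62,30,77),(62,-30,77),(-180,10,50),(-180,-10,50),(62,30,77),(62,-30,77),(-190,-45,15),(-190,45,15)],
[("scene",304,115),("scene",283,133.6),("scene",342.4,185),("scene",297.4,118.4),("scene",293,124),("scene",355,157),("scene",341.4,169.4),("scene",360,161.2),("scene",345.4,173.6),
("top",148.3,262.5),("top",157,265),("top",167.3,165),("top",195,173),("top",173.3,274),("top",136.7,264)],[600,300,-.2])
print("guide",g,e.round(1).tolist())
np.save("rg.npy",np.array([r,g]))
T=frame(*r);G=frame(*g)
for n,a,b in(("top",(270,80,160,145,4),(130,110,150,170,3)),("scene",(210,180,160,180,3),(270,110,130,100,5))):
    pr=[(x,y,260) for x in(75,200) for y in(145,-145)]+[(x,y,230) for x in(0,12) for y in(50,-50)]+[(x,y,198) for x in(0,12) for y in(127.5,-127.5)]
    crop(f"pics/{n}0.png",f"pics/f1{n}.png",*a,draw=proj(n,tr(T,pr)))
    pg=[(x,y,15) for x in(-190,70) for y in(45,-45)]+[(x,y,50) for x in(-180,40) for y in(10,-10)]+[(x,y,77) for x in(40,62) for y in(30,-30)]
    crop(f"pics/{n}0.png",f"pics/f2{n}.png",*b,draw=proj(n,tr(G,pg)))
a=cv2.imread("pics/f1top.png");b=cv2.imread("pics/f2top.png");cv2.imwrite("pics/f.png",cv2.resize(np.hstack([cv2.copyMakeBorder(a,0,540-a.shape[0] if a.shape[0]<540 else 0,0,0,0)[:510],b[:510]]),None,fx=.73,fy=.73))
```

```text
rack [ 5.93511033e+02 -2.02330909e+02 -7.71568320e-02] [[0.7, -0.6], [1.1, -0.4], [-0.8, -0.5], [-0.5, 1.0], [-0.9, 0.6], [0.4, -0.1], [1.3, -0.7]]
[[ 680.74680671  -65.23785118  260.        ]
 [ 781.17269032 -362.97106375  260.        ]
 [ 802.33968385  -78.02311525  260.        ]]
guide [ 6.26683307e+02  1.99944818e+02 -2.49022234e-01] [[-1.6, 0.4], [-0.9, -1.0], [-0.1, 2.8], [-0.3, -0.0], [-0.5, -1.7], [-0.2, -0.3], [-0.5, 0.1], [0.3, 0.4], [1.0, 0.9], [-0.2, 0.6], [-1.1, 0.3], [0.7, -0.7], [-3.8, -2.6], [-0.9, -0.4], [1.7, -0.1]]
```

View pics/f1top.png

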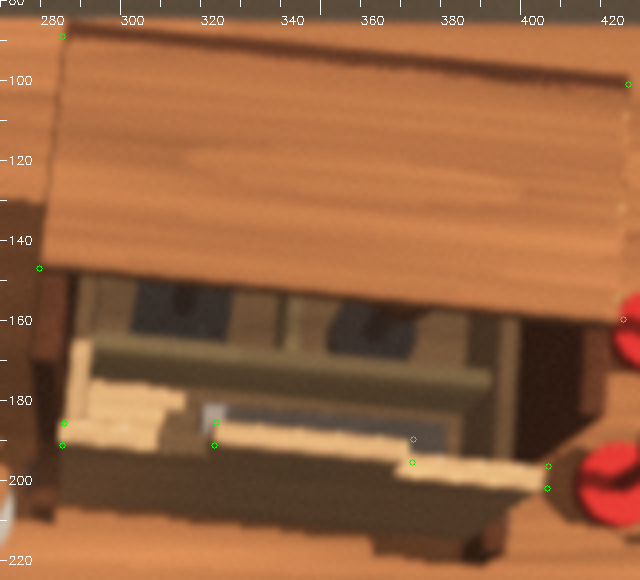

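View pics/f1scene.png

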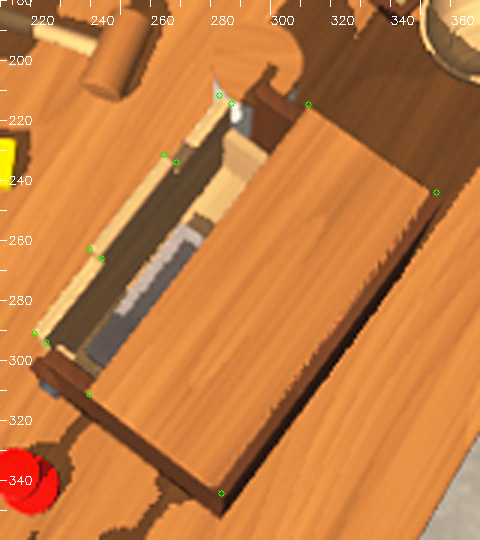

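View pics/f2scene.png

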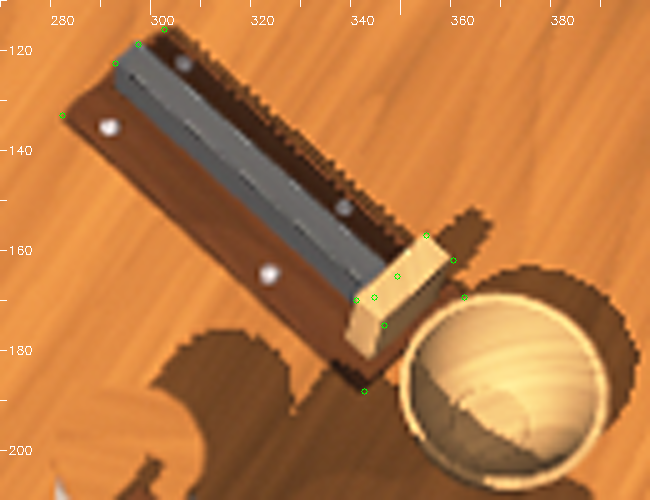

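View pics/f2top.png

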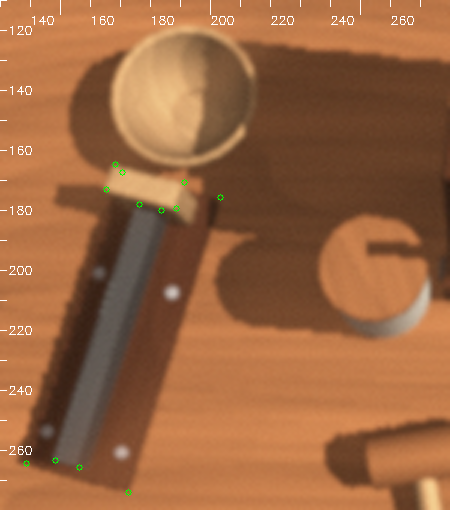

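Left pocket foot looks square (c1, about (316,158)), so that is probably the T rest. The right one at (363,162) is rounded. The red posts at about (433,160) and (425,197) are ruled out. I'll confirm once the bin is tilted. First I'll hook the tab from behind with closed fingers.

```bash
cat >> h.py <<'E'
rg=np.load("rg.npy") if __import__("os").path.exists("rg.npy") else None
RK=frame(*rg[0]);GD=frame(*rg[1])
def heading(s=None):
    s=s or env.get_state(); M=Rn.from_rotvec(s["ee_rot"]).as_matrix(); return np.arctan2(M[1,0],M[0,0]),M
def goto(X,psi=None):
    s=env.get_state(); p,M=heading(s)
    print("t %.2f tcp %s psi %.3f F %s gap %.2f tilt-err %s"%(s["t"],s["tool_pos"].round(1),p,s["contact_force"].round(1),s["finger_gap"],M[:2,2].round(3)), "rackpos",tr(np.linalg.inv(RK),s["tool_pos"])[0].round(1))
    if psi is not None:
        d=(p-psi+np.pi)%(2*np.pi)-np.pi; print("yaw first %.3f"%d)
        p=psi; M=np.array([[np.cos(p),np.sin(p),0],[np.sin(p),-np.cos(p),0],[0,0,-1]])
    d=M.T@(np.array(X)-s["tool_pos"]); print("tool shift",d.round(1))
E
python3 - <<'E'
from h import *
goto(tr(RK,(42,0,310))[0],rg[0][2]); print(tr(RK,(42,0,310)))
E
```

```text
t 0.10 tcp [ 262.5 -566.6  230.3] psi 0.434 F [-0.5 -0.2  0.1] gap 1.00 tilt-err [-0.001  0.002] rackpos [-301.9 -388.7  230.3]
yaw first 0.511
tool shift [ 343.9 -388.7  -79.7]
[[ 635.38607781 -205.56828148  310.        ]]
```

Call:
jog_arm(
  motion=[0,0,-16,0.102,0,0,-16,0.102,0,0,-16,0.102,0,0,-16,0.102,0,0,-16,0.103,24.5,-27.8,0,0,24.5,-27.8,0,0,24.5,-27.8,0,0,24.5,-27.8,0,0,24.5,-27.8,0,0,24.5,-27.8,0,0,24.5,-27.8,0,0,24.5,-27.8,0,0,24.5,-27.8,0,0,24.5,-27.8,0,0,24.5,-27.8,0,0,24.5,-27.8,0,0,24.5,-27.8,0,0,24.5,-27.8,0,0],
  gripper=1,
)

```text
t: 1.68
tool_pos: [635.6, -203.9, 310.7]
ee_rot: [-3.139, 0.121, 0.001]
contact_force: [0.6, -1.1, -0.4]
finger_gap: -0.001
```

Run:
```python
from h import *
goto(tr(RK,(42,0,212))[0],rg[0][2]); print(env.get_state()["joints"])
for n in P: cv2.imwrite(f"pics/{n}1.png",env.capture(n)[:,:,::-1])
crop("pics/top1.png","pics/d1.png",270,80,160,145,4)
crop("pics/scene1.png","pics/d2.png",210,160,160,180,3)
```

```text
t 1.68 tcp [ 635.6 -203.9  310.7] psi -0.077 F [ 0.6 -1.1 -0.4] gap -0.00 tilt-err [-0.001  0.   ] rackpos [ 42.1   1.7 310.7]
yaw first 0.000
tool shift [-0.1  1.7 98.7]
[-4.28403402e-01  2.86601375e-01  1.30045983e+00 -4.18069062e-05
  1.55540363e+00  1.21954669e+00]
```

View pics/d2.png

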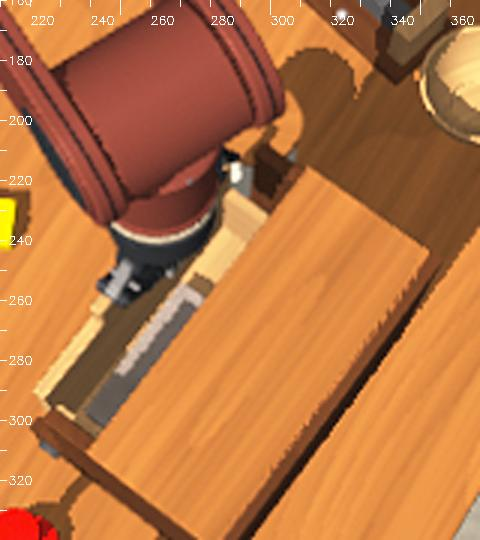

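The closed gripper hovers over the gap behind the tab, around (262,255) in the scene picture. Descending.

Call:
jog_arm(
  motion=[0,0,14,0,0,0,14,0,0,0,14,0,0,0,14,0,0,0,14,0,0,0,14,0,0,0,14,0,0,0,0,0],
)

```text
t: 2.45
tool_pos: [632.6, -205.0, 208.6]
ee_rot: [-3.137, 0.122, 0.009]
contact_force: [-0.1, -0.8, -0.5]
finger_gap: -0.0
```

Call:
jog_arm(
  motion=[-6,0,0,0,-6,0,0,0,-4,0,0,0,-3,0,0,0],
)

```text
t: 2.78
tool_pos: [615.9, -204.3, 214.8]
ee_rot: [3.138, -0.121, 0.004]
contact_force: [12.9, -1.1, -1.9]
finger_gap: 0.003
```

Call:
jog_arm(
  motion=[-9.4,0,0,0,-9.4,0,0,0,-9.4,0,0.8,0,-9.4,0,0.8,0,-9.3,0,1.7,0,-9.3,0,1.7,0,-9,0,2.6,0,-9,0,2.6,0,-8.7,0,3.5,0,-8.7,0,3.5,0,-8.3,0,4.4,0,-8.3,0,4.4,0,0,0,0,0,0,0,0,0],
)

```text
t: 3.95
tool_pos: [510.2, -195.2, 190.2]
ee_rot: [3.139, -0.121, 0.012]
contact_force: [4.6, 3.7, 4.0]
finger_gap: 0.002
```

Run:
```python
from h import *
goto(tr(RK,(-102,0,179))[0])
for n in P: cv2.imwrite(f"pics/{n}2.png",env.capture(n)[:,:,::-1])
crop("pics/top2.png","pics/d1.png",270,80,160,145,4)
```

```text
t 3.95 tcp [ 510.2 -195.2  190.2] psi -0.077 F [4.6 3.7 4. ] gap 0.00 tilt-err [ 0.008 -0.001] rackpos [-83.6   0.7 190.2]
tool shift [-18.5   0.7  11. ]
```

View pics/d1.png

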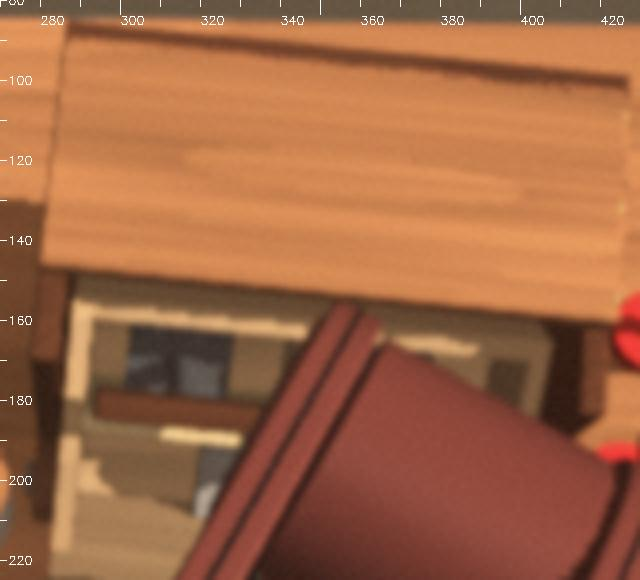

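The bar of the T rest now shows over the left pocket (crop (95–260,400)), so the T rest is on the left. Pulling the last bit.

Call:
jog_arm(
  motion=[-7,0,4,0,-7,0,4,0,-6,0,4,0,0,0,0,0,0,0,0,0],
)

```text
t: 4.47
tool_pos: [490.5, -194.1, 177.8]
ee_rot: [3.138, -0.121, 0.012]
contact_force: [7.3, 2.7, 2.6]
finger_gap: 0.004
```

Call:
jog_arm(
  motion=[8,0,0,0,8,0,-10,0,4,0,-30,0,0,0,-40,0,0,0,-40,0,0,0,-40,0,-20,-35,0,0,-20,-35,0,0,-20,-35,0,0,-20,-35,0,0,-20,-35,0,0,-20,-35,0,0,-20,-35,0,0,0,0,0,-0.12,0,0,0,-0.12,0,0,0,-0.12,0,0,0,-0.12,0,0,0,-0.12,0,0,0,-0.12],
  gripper=1,
)

```text
t: 6.05
tool_pos: [387.3, 59.4, 335.9]
ee_rot: [2.977, 1.001, 0.001]
contact_force: [-0.0, -0.3, 0.1]
finger_gap: 0.0
```

Run:
```python
from h import *
goto([500,100,330])
for n in P: cv2.imwrite(f"pics/{n}3.png",env.capture(n)[:,:,::-1])
crop("pics/top3.png","pics/d1.png",270,80,160,145,4)
crop("pics/scene3.png","pics/d2.png",180,160,190,190,3)
```

```text
t 6.05 tcp [387.3  59.4 335.9] psi 0.649 F [-0.  -0.3  0.1] gap 0.00 tilt-err [ 0.001 -0.   ] rackpos [-225.8  245.   335.9]
tool shift [114.3  35.8   6. ]
```

View pics/d1.png

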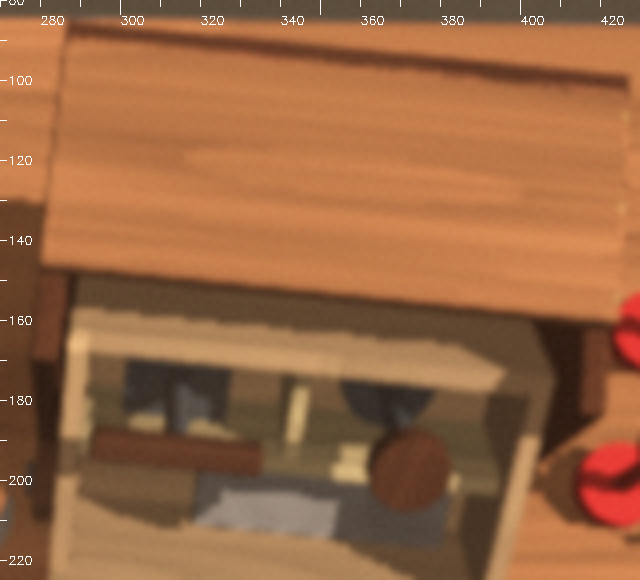

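View pics/d2.png

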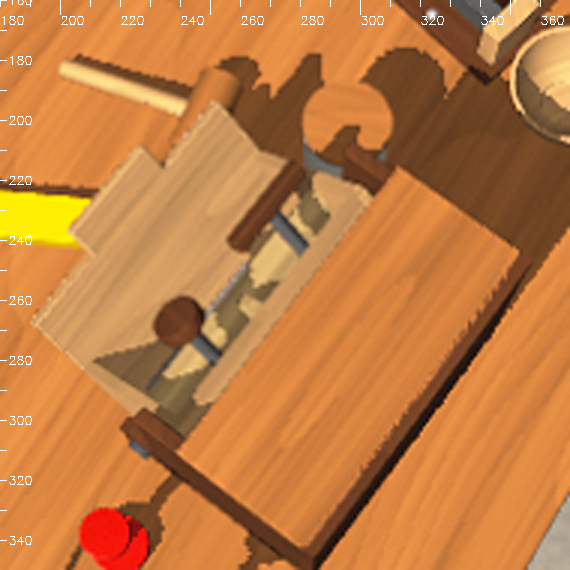

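```bash
cat >> h.py <<'E'
def binT(t):
    T=np.eye(4);T[:3,:3]=[[np.cos(t),0,-np.sin(t)],[0,1,0],[np.sin(t),0,np.cos(t)]];T[2,3]=30;return RK@T
def tri(uva,uvb):
    def f(X): return np.r_[proj("scene",X)[0]-uva,proj("top",X)[0]-uvb]
    r=least_squares(f,[600,-150,200]);return r.x,r.fun
E
python3 - <<'E'
from h import *
pts=[(0,-50,200),(0,50,200),(0,-127.5,168),(0,127.5,168)];ob=np.array([(203.3,236.7),(227.7,209),(191.7,267.3),(251,194.3)])
r=least_squares(lambda q:(proj("scene",tr(binT(q[0]),pts))-ob).ravel(),[.6]);print("tilt",r.x,r.fun.round(1))
for a,b in(((269,228.3),(314.5,192.5)),((278,217.3),(293.7,190.7)),((259.3,240),(335.5,195))):
    X,e=tri(a,b);print(X.round(1),e.round(1),"rack",tr(np.linalg.inv(RK),X).round(1),"bin",tr(np.linalg.inv(binT(r.x[0])),X).round(1))
t=r.x[0]; print("expected bar rack",tr(np.linalg.inv(RK)@binT(t),(113,0,132)).round(1))
# overlay
C=[(x,y,z) for x in(105,121) for y in(11,101) for z in(124,140)]
crop("pics/scene3.png","pics/e2.png",180,160,190,190,3,draw=proj("scene",tr(binT(t),C+pts)))
crop("pics/top3.png","pics/e1.png",270,80,160,145,4,draw=proj("top",tr(binT(t),C)))
E
```

```text
tilt [0.66233184] [-0.8  2.1 -1.  -0.1 -0.7  2.1  0.3 -0.1]
[ 599.1 -135.9  207.9] [-0.4  0.1 -0.3 -0.2] rack [[  0.4  66.7 207.9]] bin [[109.7  66.7 140.1]]
[603.  -94.4 199.5] [ 0.7 -0.3  0.5  0.4] rack [[  1.2 108.3 199.5]] bin [[105.2 108.3 132.9]]
[ 594.2 -177.5  213.2] [-1.3  0.4 -0.9 -0.7] rack [[ -1.2  24.8 213.2]] bin [[111.7  24.8 145.2]]
expected bar rack [[  7.9  -0.  203.6]]
```

View pics/e1.png

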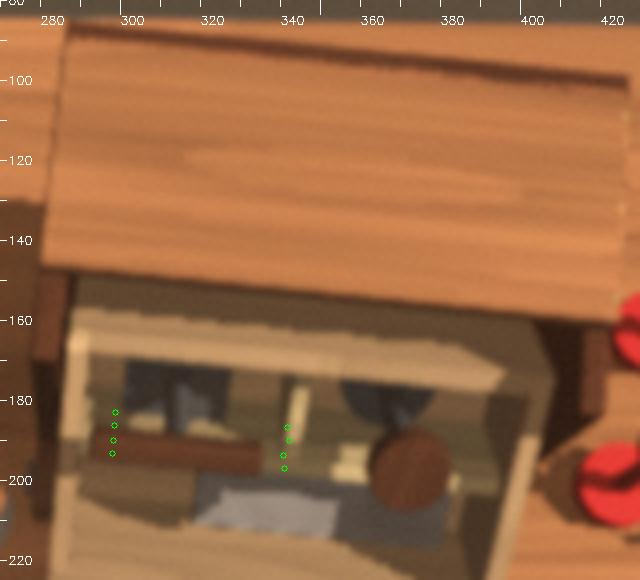

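View pics/e2.png

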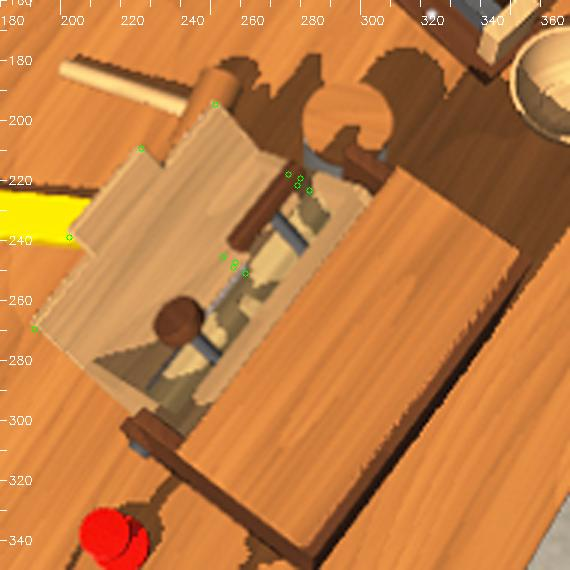

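Tilt reads about 0.66–0.70. I'll hook the tab again and pull until the end stop is felt, so it is certain.

Run:
```python
from h import *
goto(tr(RK,(-82,0,220))[0],rg[0][2])
```

```text
t 6.15 tcp [387.3  59.3 335.8] psi 0.644 F [-0.5 -0.2 -0.5] gap -0.00 tilt-err [ 0.001 -0.   ] rackpos [-225.8  245.   335.8]
yaw first 0.721
tool shift [143.8 245.  115.8]
```

Call:
jog_arm(
  motion=[0,0,0,0.12,0,0,0,0.12,0,0,0,0.12,0,0,0,0.12,0,0,0,0.12,0,0,0,0.12,20.5,35,0,0,20.5,35,0,0,20.5,35,0,0,20.5,35,0,0,20.5,35,0,0,20.5,35,0,0,20.5,35,0,0,0,0,30,0,0,0,30,0,0,0,30,0,0,0,25,0,0,0,0,0],
)

```text
t: 7.65
tool_pos: [508.2, -194.5, 214.1]
ee_rot: [-3.134, 0.128, 0.015]
contact_force: [-0.1, 0.8, -1.7]
finger_gap: 0.001
```

Call:
jog_arm(
  motion=[0,0,20,0,0,0,20,0,0,0,4,0,-7,0,0,0,-6,0,0,0,-6,0,2,0,0,0,0,0],
)

```text
t: 8.23
tool_pos: [492.3, -195.0, 176.1]
ee_rot: [3.138, -0.122, 0.004]
contact_force: [0.3, 0.1, -0.1]
finger_gap: 0.0
```

Call:
jog_arm(
  motion=[-3,0,1,0,-3,0,2,0,-3,0,2,0,0,0,0,0],
)

```text
t: 8.57
tool_pos: [486.8, -194.6, 172.1]
ee_rot: [3.137, -0.122, 0.015]
contact_force: [8.6, 0.9, 1.7]
finger_gap: 0.002
```

Call:
jog_arm(
  motion=[-2,0,1,0,-2,0,1,0,0,0,0,0],
)

```text
t: 8.82
tool_pos: [485.8, -194.6, 171.7]
ee_rot: [3.136, -0.122, 0.026]
contact_force: [16.7, 0.8, 1.9]
finger_gap: 0.001
```

The force rose to 17 N with almost no travel, and the geometry gives about 0.75, so the bin is at its stop. Backing off and taking another look at the bar.

Call:
jog_arm(
  motion=[8,0,0,0,8,0,-10,0,0,0,-35,0,0,0,-40,0,0,0,-40,0,0,0,-40,0,-20,-35,0,-0.12,-20,-35,0,0,-20,-35,0,0,-20,-35,0,0,-20,-35,0,0,-10,-35,0,0,0,0,0,-0.12,0,0,0,-0.12,0,0,0,-0.12,0,0,0,-0.12,0,0,0,-0.12],
  gripper=0,
)

```text
t: 10.23
tool_pos: [380.5, 12.8, 332.6]
ee_rot: [2.977, 1.001, 0.0]
contact_force: [-0.1, 0.9, 0.0]
finger_gap: 1.005
```

Run:
```python
from h import *
goto(tr(RK,(-4,40,230))[0],rg[0][2]+np.pi/2)
for n in P: cv2.imwrite(f"pics/{n}4.png",env.capture(n)[:,:,::-1])
t=.74
C=[(x,y,z) for x in(105,121) for y in(22,112) for z in(124,140)]+[(0,-50,200),(0,50,200),(0,-127.5,168),(0,127.5,168)]
crop("pics/scene4.png","pics/e2.png",180,160,190,190,3,draw=proj("scene",tr(binT(t),C)))
crop("pics/top4.png","pics/e1.png",270,80,160,145,4,draw=proj("top",tr(binT(t),C)))
```

```text
t 10.23 tcp [380.5  12.8 332.6] psi 0.649 F [-0.1  0.9  0. ] gap 1.00 tilt-err [ 0. -0.] rackpos [-229.   198.1  332.6]
yaw first -0.845
tool shift [-158.1  225.   102.6]
```

View pics/e1.png

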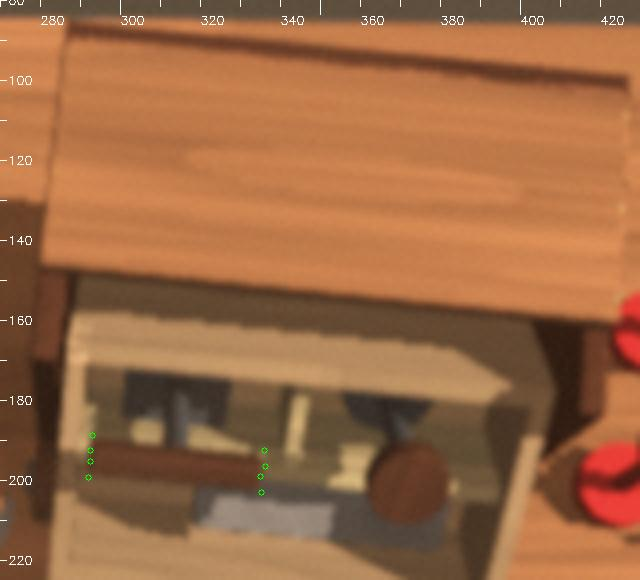

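View pics/e2.png

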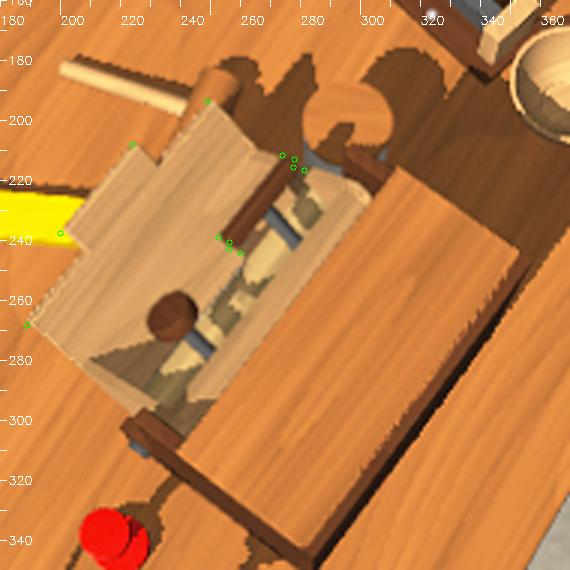

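Call:
jog_arm(
  motion=[0,0,0,-0.121,0,0,0,-0.121,0,0,0,-0.121,0,0,0,-0.121,0,0,0,-0.121,0,0,0,-0.12,0,0,0,-0.12,-20,28,0,0,-20,28,0,0,-20,28,0,0,-20,28,0,0,-20,28,0,0,-20,28,0,0,-20,28,0,0,-18,27,0,0,0,0,30,0,0,0,30,0,0,0,30,0,0,0,0,0],
)

```text
t: 11.92
tool_pos: [586.2, -162.1, 234.4]
ee_rot: [-2.308, -2.114, 0.009]
contact_force: [-0.4, 0.7, -0.8]
finger_gap: 1.003
```

Run:
```python
from h import *
goto(tr(RK,(-6,40,186))[0],rg[0][2]+np.pi/2)
cv2.imwrite("pics/top5.png",env.capture("top")[:,:,::-1]);cv2.imwrite("pics/scene5.png",env.capture("scene")[:,:,::-1])
crop("pics/scene5.png","pics/e2.png",200,140,160,160,4)
```

```text
t 11.92 tcp [ 586.2 -162.1  234.4] psi 1.483 F [-0.4  0.7 -0.8] gap 1.00 tilt-err [-0.012  0.005] rackpos [-10.4  39.5 234.4]
yaw first -0.010
tool shift [ 0.5  4.4 48.4]
```

View pics/e2.png

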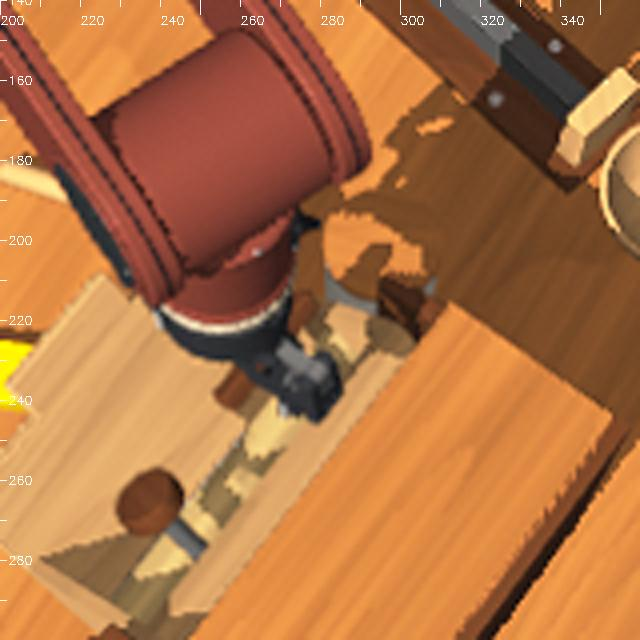

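The rear finger sits just behind the bar at (310,235). Descending to the bar.

Call:
jog_arm(
  motion=[0,0,0,0,0,2,8,0,0,0,8,0,0,0,8,0,0,0,8,0,0,0,8,0,0,0,8,0,0,0,0,0,0,0,0,0],
)

```text
t: 12.77
tool_pos: [591.5, -163.3, 193.5]
ee_rot: [-2.311, -2.126, 0.001]
contact_force: [0.5, -1.0, 0.1]
finger_gap: 1.003
```

Run:
```python
from h import *
goto(tr(RK,(-6,40,186))[0],rg[0][2]+np.pi/2)
```

```text
t 12.77 tcp [ 591.5 -163.3  193.5] psi 1.488 F [ 0.5 -1.   0.1] gap 1.00 tilt-err [-0.001  0.001] rackpos [ -5.   38.8 193.5]
yaw first -0.006
tool shift [ 1.2 -1.   7.5]
```

Call:
jog_arm(
  motion=[0,-1,5,0,0,0,3,0,0,0,0,0],
)

```text
t: 13.02
tool_pos: [591.6, -163.7, 187.3]
ee_rot: [2.31, 2.126, 0.002]
contact_force: [-0.8, -0.7, 3.3]
finger_gap: 0.998
```

Call:
jog_arm(
  motion=[0,0,0,0,0,0,0,0,0,0,0,0,0,0,0,0,0,0,0,0,0,0,0,0],
  gripper=1,
)

```text
t: 13.52
tool_pos: [591.0, -163.4, 186.2]
ee_rot: [2.312, 2.127, 0.0]
contact_force: [1.5, 0.4, -1.5]
finger_gap: 0.226
```

Run:
```python
from h import *
goto(tr(RK,(-6,40,186))[0],rg[0][2]+np.pi/2)
cv2.imwrite("pics/top5.png",env.capture("top")[:,:,::-1]);cv2.imwrite("pics/scene5.png",env.capture("scene")[:,:,::-1])
crop("pics/scene5.png","pics/e2.png",200,140,160,160,4)
```

```text
t 13.52 tcp [ 591.  -163.4  186.2] psi 1.488 F [ 1.5  0.4 -1.5] gap 0.23 tilt-err [ 0. -0.] rackpos [ -5.5  38.7 186.2]
yaw first -0.006
tool shift [ 1.3 -0.5  0.2]
```

View pics/e2.png

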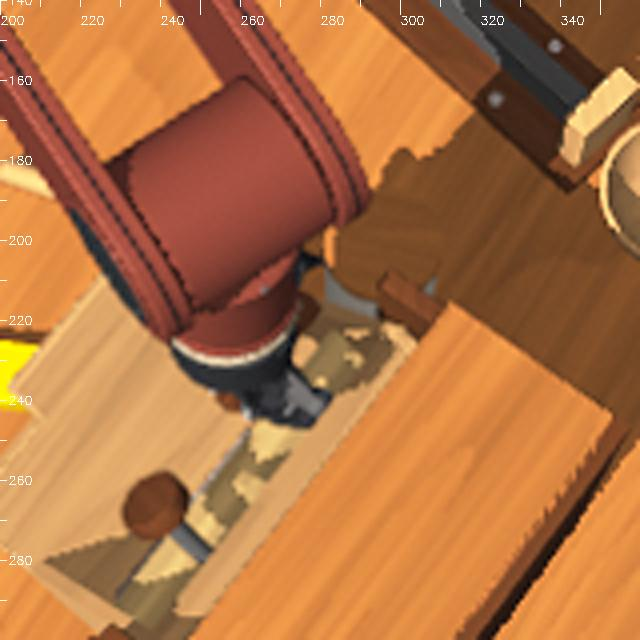

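Call:
jog_arm(
  motion=[0,0,0,0,0,0,0,0,0,0,0,0],
)

```text
t: 13.87
tool_pos: [591.0, -163.3, 186.2]
ee_rot: [2.312, 2.127, 0.0]
contact_force: [1.8, 0.0, -1.7]
finger_gap: 0.227
```

Call:
jog_arm(
  motion=[0,-5.5,-7,0,0,-6,-7,0,0,-6.5,-7.3,0,0,-6.5,-7.3,0],
)

```text
t: 14.2
tool_pos: [565.8, -161.2, 215.5]
ee_rot: [-2.312, -2.127, 0.0]
contact_force: [3.0, -0.6, -3.3]
finger_gap: 0.226
```

Call:
jog_arm(
  motion=[0,-6.7,-7.3,0,0,-6.7,-7.3,0,0,-6.7,-7.3,0,0,-6.7,-7.3,0,0,-6.7,-7.3,0,0,-6.7,-7.3,0,0,-6.7,-7.3,0,0,-4,-20,0,0,-4,-20,0,0,0,-20,0,0,0,0,0],
)

```text
t: 15.12
tool_pos: [513.0, -157.5, 331.3]
ee_rot: [2.306, 2.122, 0.005]
contact_force: [1.3, -0.5, -2.7]
finger_gap: 0.223
```

Run:
```python
from h import *
goto(tr(RK,(-6,40,186))[0],rg[0][2]+np.pi/2)
for n in P: cv2.imwrite(f"pics/{n}6.png",env.capture(n)[:,:,::-1])
crop("pics/scene6.png","pics/e2.png",170,120,190,190,3)
crop("pics/top6.png","pics/e1.png",250,80,180,180,3)
cv2.imwrite("pics/e.png",np.hstack([cv2.imread("pics/e1.png"),cv2.imread("pics/e2.png")[:540]])[:, :])
a=cv2.imread("pics/e.png");cv2.imwrite("pics/e.png",cv2.resize(a,None,fx=.71,fy=.71))
```

```text
t 15.12 tcp [ 513.  -157.5  331.3] psi 1.488 F [ 1.3 -0.5 -2.7] gap 0.22 tilt-err [ 0.007 -0.003] rackpos [-83.7  38.5 331.3]
yaw first -0.006
tool shift [  1.5  77.7 145.3]
```

View pics/e1.png

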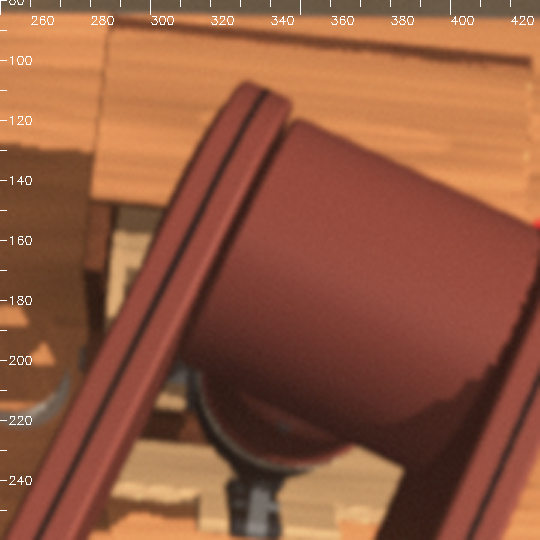

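View pics/e2.png

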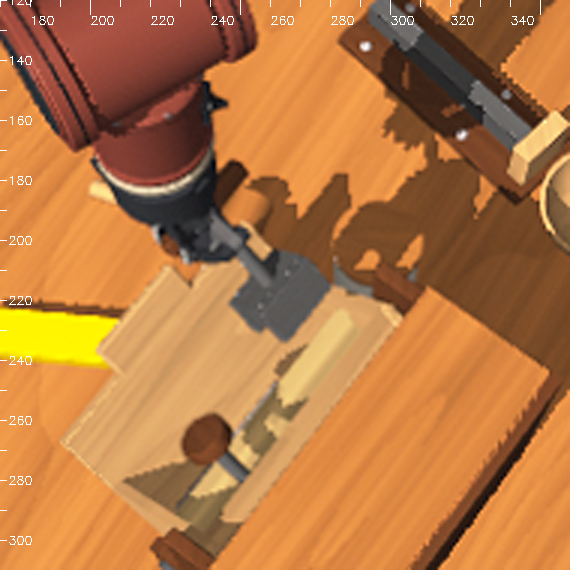

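The T rest is lifted clear and still leans about 40° (foot at (265,290) in the crop). I'll check its lean against the model.

```bash
cat >> h.py <<'E'
def TT(bar,th):  # bar centre in rack frame, lean th toward -x
    R=np.array([[np.cos(th),0,-np.sin(th)],[0,1,0],[np.sin(th),0,np.cos(th)]])
    M=np.eye(4);M[:3,:3]=R;M[:3,3]=np.array(bar)-R@[0,0,122];return RK@M
FOOT=[(x,y,z) for x in(-25,25) for y in(-30,30) for z in(0,36)]
def wire(im,n,T,x0,y0,s,col):
    q=((proj(n,tr(T,FOOT))-[x0,y0]+.5)*s).astype(int)
    for i in range(8):
        for j in range(i):
            if bin(i^j).count("1")==1: cv2.line(im,tuple(map(int,q[i])),tuple(map(int,q[j])),col,1)
E
python3 - <<'E'
from h import *
crop("pics/scene6.png","pics/z.png",210,170,100,80,7); b=cv2.imread("pics/z.png")
for th,c in((35,(0,0,255)),(43,(0,255,0))):
    wire(b,"scene",TT((-83.7,66.7,350),np.radians(th)),210,170,7,c)
cv2.imwrite("pics/z.png",b)
E
```

```text
(no output)
```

View pics/z.png

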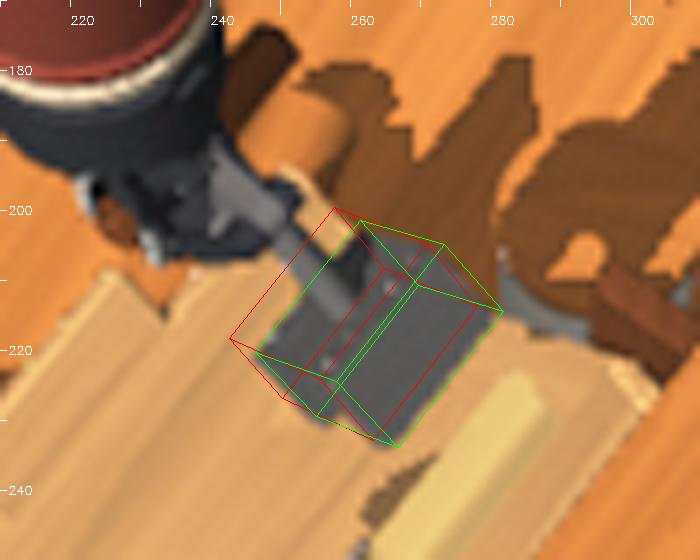

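The lean is 43°. I'll bring the foot against the fixed shelf edge and use it to turn the T rest upright in the pads.

Call:
jog_arm(
  motion=[0,9,5,0,0,9,5,0,0,9,5,0,0,9,5,0,0,9,5,0,0,5,0,0,0,0,0,0,0,0,0,0],
)

```text
t: 15.88
tool_pos: [561.8, -160.9, 300.7]
ee_rot: [-2.311, -2.127, 0.001]
contact_force: [-0.3, -0.3, -4.3]
finger_gap: 0.219
```

Run:
```python
from h import *
goto(tr(RK,(-26.5,38.5,305.5))[0])
for n in P: cv2.imwrite(f"pics/{n}7.png",env.capture(n)[:,:,::-1])
crop("pics/scene7.png","pics/z.png",210,170,120,110,6)
```

```text
t 15.88 tcp [ 561.8 -160.9  300.7] psi 1.488 F [-0.3 -0.3 -4.3] gap 0.22 tilt-err [-0.001  0.   ] rackpos [-34.8  38.9 300.7]
tool shift [-0.4  8.3 -4.8]
```

View pics/z.png

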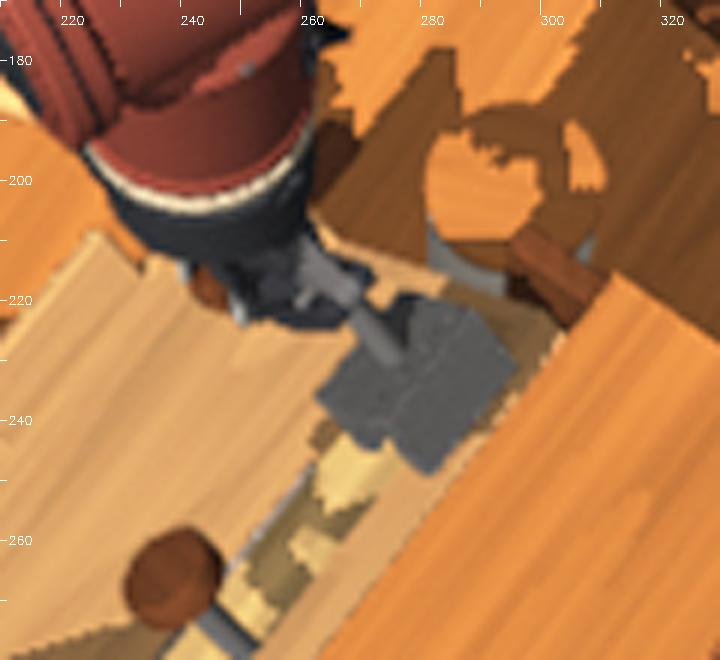

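Call:
jog_arm(
  motion=[0,4,-3,0,0,4,-3,0,0,4,-4,0,0,4,-4,0,0,3,-4,0,0,4,-4,0,0,4,-3,0,0,4,-3,0,0,0,0,0],
)

```text
t: 16.73
tool_pos: [593.7, -163.6, 329.9]
ee_rot: [2.31, 2.126, 0.002]
contact_force: [-0.2, 0.7, -4.7]
finger_gap: 0.211
```

Run:
```python
from h import *
goto(tr(RK,(0.8,38.5,332))[0])
for n in P: cv2.imwrite(f"pics/{n}7.png",env.capture(n)[:,:,::-1])
crop("pics/scene7.png","pics/z.png",210,170,120,110,6)
```

```text
t 16.73 tcp [ 593.7 -163.6  329.9] psi 1.488 F [-0.2  0.7 -4.7] gap 0.21 tilt-err [ 0.002 -0.   ] rackpos [ -2.8  38.6 329.9]
tool shift [-0.1  3.6 -2.1]
```

View pics/z.png

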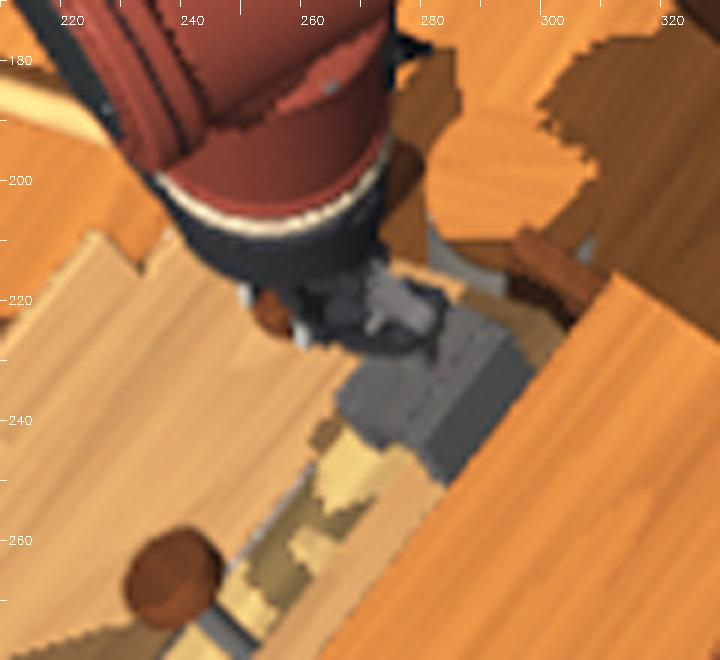

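It works: the foot stays at the shelf edge and the T rest is turning upright. Continuing.

Call:
jog_arm(
  motion=[0,5,-3,0,0,5,-2,0,0,5,-2,0,0,5,-2,0,0,5,-1,0,0,5,-1,0,0,5,-1,0,0,5,-1,0,0,5,0,0,0,4,0,0,0,0,0,0],
)

```text
t: 17.75
tool_pos: [642.0, -167.6, 341.6]
ee_rot: [-2.311, -2.128, -0.0]
contact_force: [0.6, 0.5, -4.6]
finger_gap: 0.175
```

Run:
```python
from h import *
goto(tr(RK,(50,38.5,344))[0])
for n in P: cv2.imwrite(f"pics/{n}7.png",env.capture(n)[:,:,::-1])
crop("pics/scene7.png","pics/z.png",210,170,120,110,6)
```

```text
t 17.75 tcp [ 642.  -167.6  341.6] psi 1.488 F [ 0.6  0.5 -4.6] gap 0.17 tilt-err [0. 0.] rackpos [ 45.7  38.4 341.6]
tool shift [ 0.1  4.3 -2.4]
```

View pics/z.png

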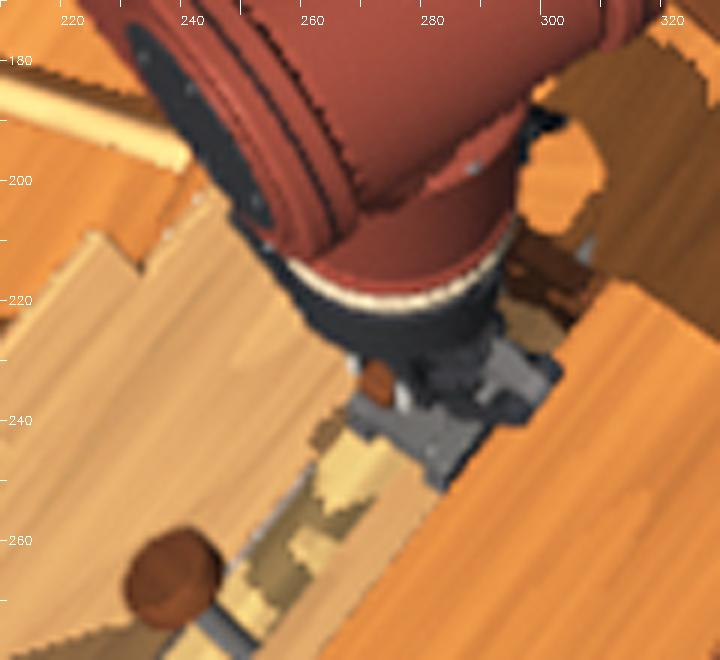

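Call:
jog_arm(
  motion=[0,-5,0,0,0,-10,-3,0,0,-20,-5,0,0,-20,-5,0,0,-20,-5,0,0,-20,0,0,0,-20,0,0,0,-15,0,0,0,0,0,-0.1,0,0,0,0],
)

```text
t: 18.68
tool_pos: [510.3, -156.6, 361.1]
ee_rot: [2.198, 2.242, 0.001]
contact_force: [0.8, 0.7, -3.5]
finger_gap: 0.173
```

Run:
```python
from h import *
X=tr(GD,(8,0,260))[0]; print(X)
goto(X,rg[1][2]+np.pi)
for n in P: cv2.imwrite(f"pics/{n}8.png",env.capture(n)[:,:,::-1])
crop("pics/scene8.png","pics/z.png",170,140,140,120,5)
```

```text
[634.43653767 197.97316664 260.        ]
t 18.68 tcp [ 510.3 -156.6  361.1] psi 1.591 F [ 0.8  0.7 -3.5] gap 0.17 tilt-err [ 0.001 -0.001] rackpos [-86.5  39.2 361.1]
yaw first -1.302
tool shift [-32.9 374.3 101.1]
```

View pics/z.png

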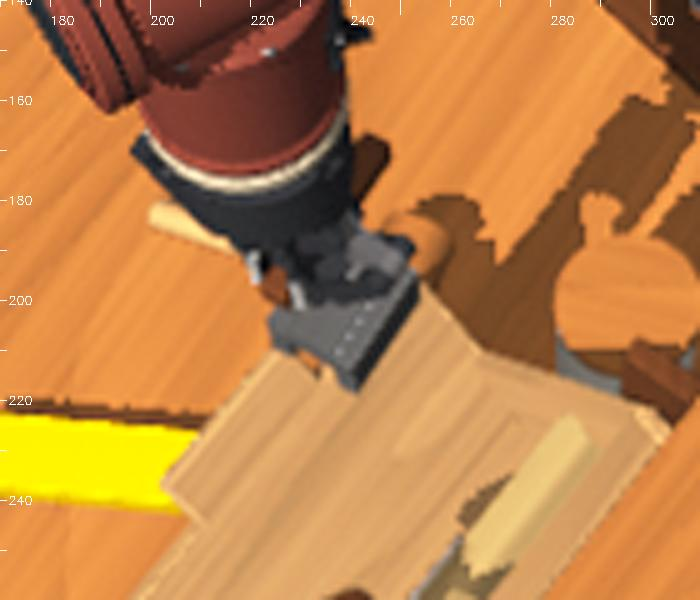

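The T rest hangs upright, foot at (240,205). Turning it and carrying it to the guide.

Call:
jog_arm(
  motion=[0,0,0,-0.1,0,0,0,-0.11,0,0,0,-0.11,0,0,0,-0.11,0,0,0,-0.11,0,0,0,-0.11,0,0,0,-0.11,0,0,0,-0.11,0,0,0,-0.11,0,0,0,-0.11,0,0,0,-0.11,0,0,0,-0.1,0,0,0,0,0,0,0,0],
)

```text
t: 19.95
tool_pos: [511.9, -156.7, 359.9]
ee_rot: [-0.404, -3.115, -0.0]
contact_force: [0.5, 0.6, -4.4]
finger_gap: 0.168
```

Call:
jog_arm(
  motion=[-2,15,0,0,-2,26,0,0,-2,30,0,0,-3,30,0,0,-3,30,0,0,-3,30,0,0,-3,30,0,0,-3,30,0,0,-3,30,0,0,-3,30,0,0,-3,30,0,0,-2,30,0,0,-1,20,0,0,0,13,0,0,0,0,0,0,0,0,0,0],
)

```text
t: 21.28
tool_pos: [637.5, 197.2, 359.5]
ee_rot: [-0.399, -3.115, 0.001]
contact_force: [-0.5, -1.2, -4.4]
finger_gap: 0.171
```

Run:
```python
from h import *
X=tr(GD,(8,0,200))[0]
goto(X,rg[1][2]+np.pi)
for n in P: cv2.imwrite(f"pics/{n}9.png",env.capture(n)[:,:,::-1])
crop("pics/scene9.png","pics/z.png",250,60,140,140,5)
crop("pics/top9.png","pics/z1.png",120,90,160,180,4)
```

```text
t 21.28 tcp [637.5 197.2 359.5] psi 2.887 F [-0.5 -1.2 -4.4] gap 0.17 tilt-err [-0.001 -0.001] rackpos [ 13.1 401.7 359.5]
yaw first -0.006
tool shift [  3.2   0.  159.5]
```

View pics/z.png

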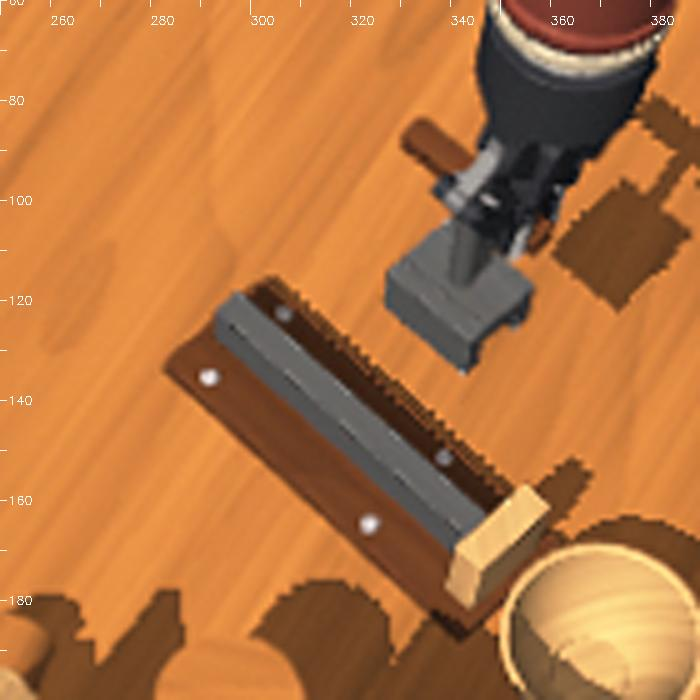

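View pics/z1.png

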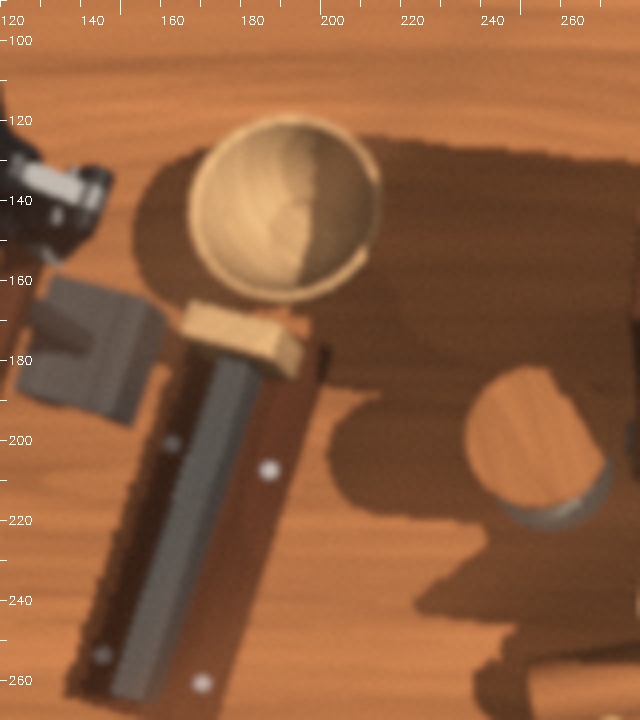

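```bash
cat >> h.py <<'E'
def heldT(s,off=28,roll=0,pitch=0,hp=18.7):
    p,M=heading(s); b=s["tool_pos"]+M@np.array([off,0,-hp]); T=np.eye(4)
    T[:3,:3]=np.c_[-M[:,1],M[:,0],-M[:,2]]@Rn.from_euler("yx",[roll,pitch]).as_matrix(); T[:3,3]=b-T[:3,:3]@[0,0,122]; return T
E
python3 - <<'E'
from h import *
s=env.get_state();T=heldT(s);print(T.round(3)); print("guide frame origin",tr(np.linalg.inv(GD),T[:3,3]).round(1))
for n,a in(("scene",(300,70,90,80,8)),("top",(110,140,80,70,8))):
    crop(f"pics/{n}9.png",f"pics/w{n}.png",*a);b=cv2.imread(f"pics/w{n}.png");wire(b,n,T,a[0],a[1],8,(0,255,0))
    cv2.imwrite(f"pics/w{n}.png",b)
E
```

```text
[[-2.53000e-01 -9.67000e-01  0.00000e+00  6.10435e+02]
 [-9.67000e-01  2.53000e-01  1.00000e-03  2.02975e+02]
 [ 1.00000e-03  0.00000e+00  1.00000e+00  2.56611e+02]
 [ 0.00000e+00  0.00000e+00  0.00000e+00  1.00000e+00]]
guide frame origin [[-16.5  -1.1 256.6]]
```

View pics/wscene.png

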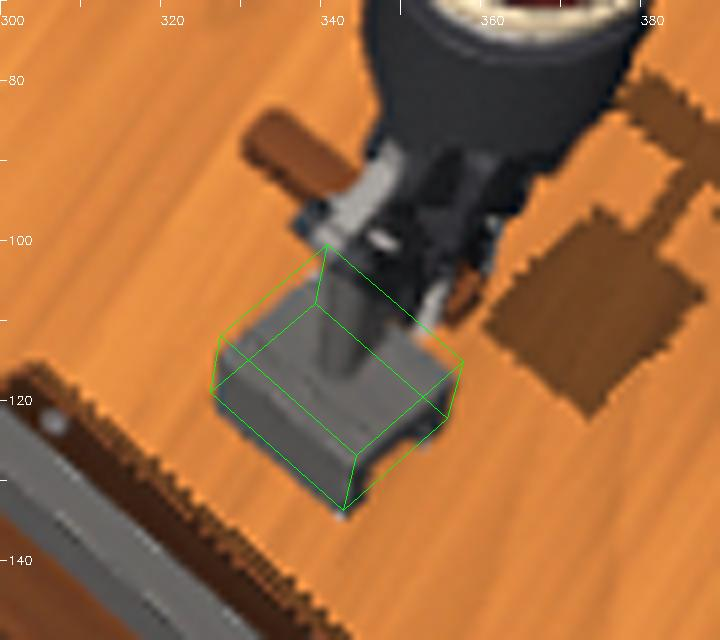

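View pics/wtop.png

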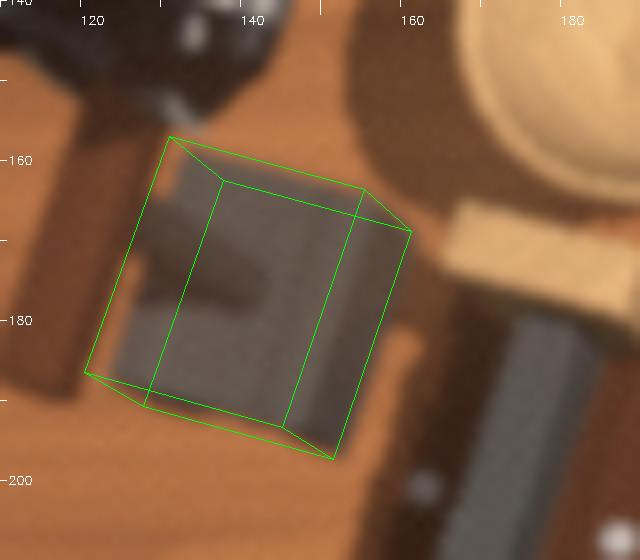

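Run:
```python
from h import *
s=env.get_state();T0=heldT(s)
S=lambda c:(300+c[0]/8-.5,70+c[1]/8-.5); U=lambda c:(110+c[0]/8-.5,140+c[1]/8-.5)
ob=[("scene",(25,30,36),S((218,347))),("scene",(25,-30,36),S((362,463))),("scene",(-25,-30,36),S((452,378))),("scene",(25,-30,0),S((343,515))),("scene",(25,30,0),S((213,395))),("scene",(-25,-30,0),S((430,445))),
("top",(25,-30,0),U((410,233))),("top",(25,30,0),U((338,457))),("top",(-25,-30,36),U((183,165))),("top",(-25,30,36),U((108,370))),("top",(25,-30,36),U((365,190))),("top",(25,30,36),U((298,430)))]
def pose(q):
    T=T0.copy();T[:3,:3]=T0[:3,:3]@Rn.from_rotvec(q[3:]).as_matrix();T[:3,3]=T0[:3,3]+T0[:3,:3]@q[:3];return T
f=lambda q:np.concatenate([proj(n,tr(pose(q),p))[0]-o for n,p,o in ob]+[np.r_[q[3:]*10]])
r=least_squares(f,np.zeros(6),x_scale=[10,10,10,.1,.1,.1],loss="soft_l1");print(r.x.round(3),f(r.x).reshape(-1,).round(1)[:24].reshape(-1,2).tolist())
T=pose(r.x);print("guide origin",tr(np.linalg.inv(GD),T[:3,3]).round(1))
```

```text
[ 0.86  -0.019 -6.466  0.02  -0.034 -0.019] [[0.5, -0.1], [-0.4, 0.3], [1.3, -0.6], [-0.2, 0.7], [-0.7, 1.1], [1.6, -1.9], [1.3, 0.4], [1.0, 0.8], [-0.6, -2.5], [-1.4, 1.1], [0.8, 0.2], [-0.7, -0.3]]
guide origin [[-16.5  -1.9 250.1]]
```

T rest sits about 6 mm lower in the pads than nominal and is upright within 2°. Lowering to just above the rail.

Call:
jog_arm(
  motion=[0,1.5,0,-0.006,0,0,20,0,0,0,30,0,0,0,30,0,0,0,30,0,0,0,30,0,0,0,25,0,0,0,15,0,0,0,8,0,0,0,0,0,0,0,0,0],
)

```text
t: 22.3
tool_pos: [638.4, 197.9, 172.8]
ee_rot: [0.39, 3.117, 0.0]
contact_force: [0.1, 0.7, -4.3]
finger_gap: 0.169
```

Run:
```python
from h import *
s=env.get_state()
goto(tr(GD,(11.5,0,150))[0],rg[1][2]+np.pi)
T=heldT(s,28,0,0,12.2); print("guide origin est",tr(np.linalg.inv(GD),T[:3,3]).round(1))
for n in P: cv2.imwrite(f"pics/{n}10.png",env.capture(n)[:,:,::-1])
for n,a in(("scene",(290,110,90,80,8)),("top",(120,150,80,75,8))):
    crop(f"pics/{n}10.png",f"pics/w{n}.png",*a)
```

```text
t 22.30 tcp [638.4 197.9 172.8] psi 2.893 F [ 0.1  0.7 -4.3] gap 0.17 tilt-err [0.001 0.   ] rackpos [ 13.9 402.5 172.8]
yaw first 0.000
tool shift [ 0.4 -0.9 22.8]
guide origin est [[-16.1   1.   63. ]]
```

View pics/wscene.png

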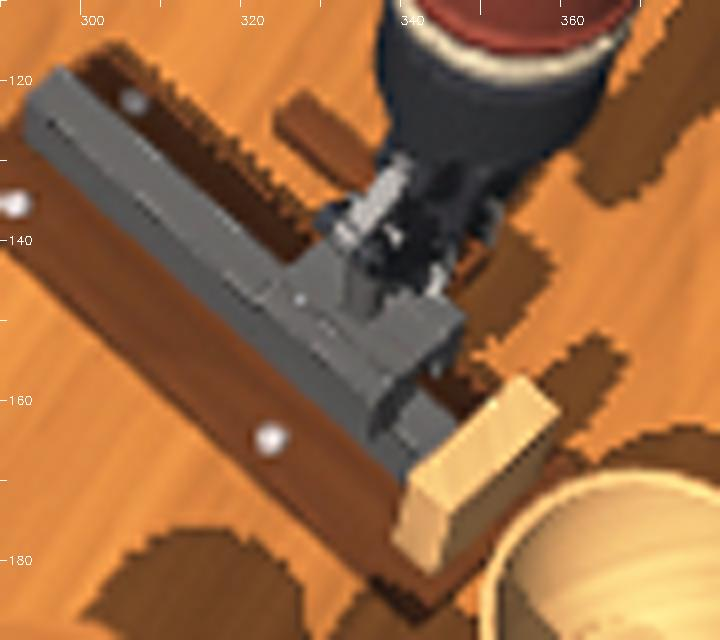

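View pics/wtop.png

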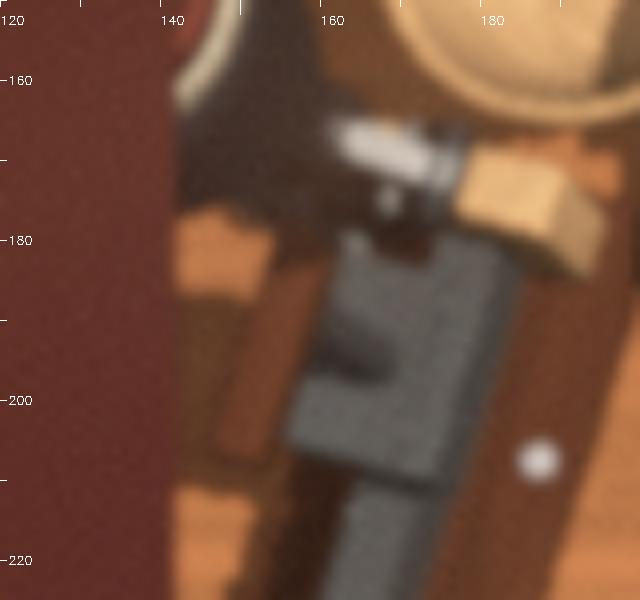

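Run:
```python
from h import *
G2=frame(*rg[1])
Rz=frame(-16,0,-np.pi/2,61)
for n,a in(("scene",(290,110,90,80,8)),("top",(120,150,80,75,8))):
    b=cv2.imread(f"pics/w{n}.png"); wire(b,n,G2@Rz,a[0],a[1],8,(0,255,0))
    q=((proj(n,tr(G2,[(-180,10,50),(-46,10,50),(-180,-10,50),(-46,-10,50),(40,-10,50)]))-[a[0],a[1]]+.5)*8).astype(int)
    for i in(0,2): cv2.line(b,tuple(map(int,q[i])),tuple(map(int,q[i+1])),(0,0,255),1)
    cv2.imwrite(f"pics/w{n}.png",b)
```

```text
(no output)
```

View pics/wscene.png

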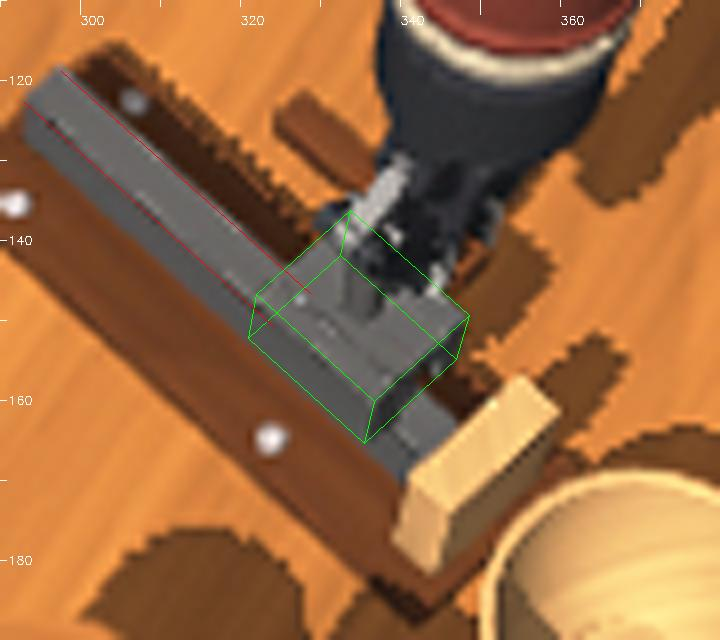

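View pics/wtop.png

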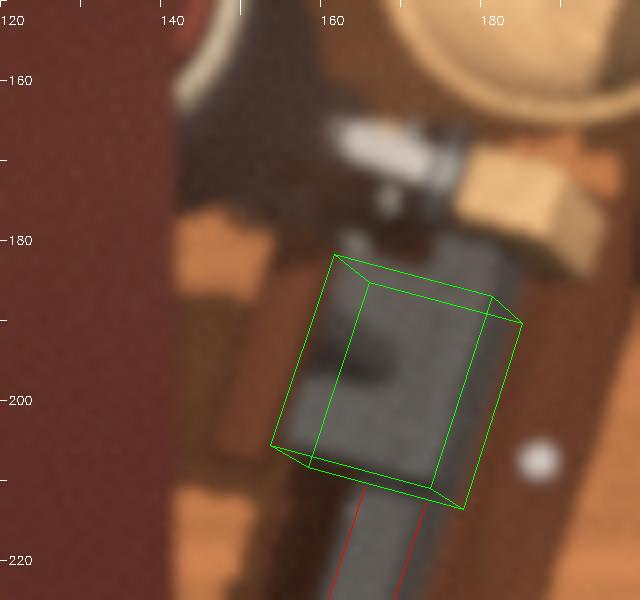

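Run:
```python
from h import *
crop("pics/scene10.png","pics/ws.png",310,125,55,45,14)
crop("pics/top10.png","pics/wt.png",140,170,55,45,14)
```

```text
(no output)
```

View pics/ws.png

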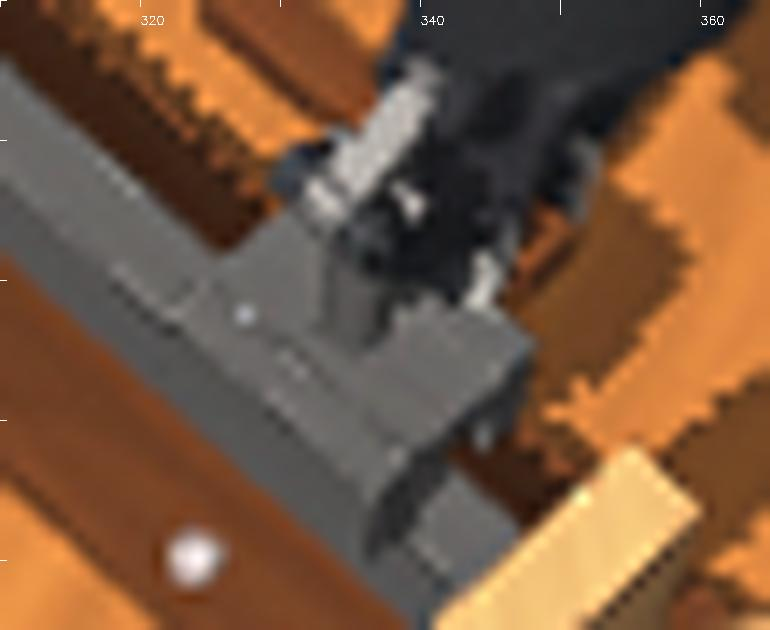

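View pics/wt.png

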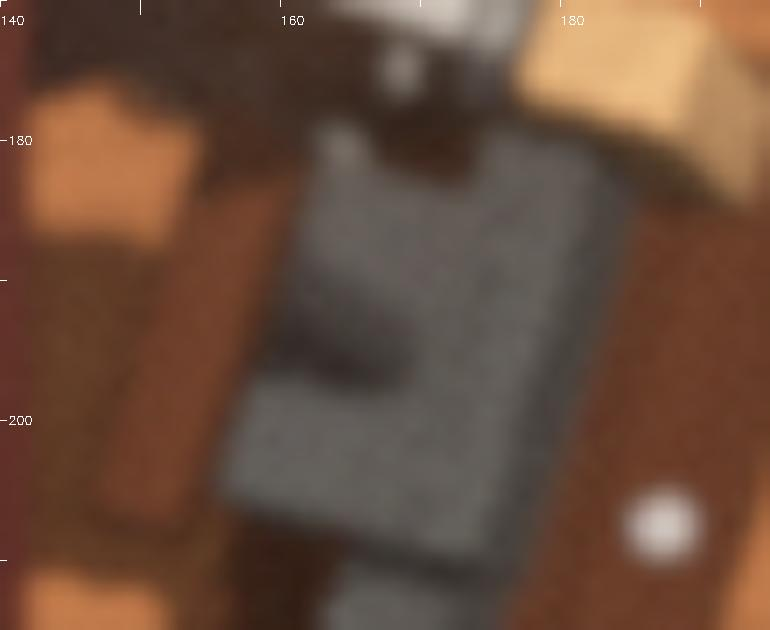

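Run:
```python
from h import *
S=lambda c:(310+c[0]/14-.5,125+c[1]/14-.5); U=lambda c:(140+c[0]/14-.5,170+c[1]/14-.5)
ob=[("scene",(25,30,36),S((182,315))),("scene",(25,-30,36),S((400,460))),("scene",(-25,-30,36),S((537,345))),("scene",(25,-30,0),S((372,555))),
("top",(-25,30,36),U((215,492))),("top",(25,30,36),U((490,560)))]
T0=GD@frame(-16,0,-np.pi/2,61)
def pose(q):
    T=T0.copy();T[:3,:3]=T0[:3,:3]@Rn.from_rotvec(q[3:]).as_matrix();T[:3,3]=T0[:3,3]+T0[:3,:3]@q[:3];return T
f=lambda q:np.concatenate([proj(n,tr(pose(q),p))[0]-o for n,p,o in ob]+[q[3:]*20])
r=least_squares(f,np.zeros(6),x_scale=[10,10,10,.1,.1,.1]);print(r.x.round(3),r.fun[:12].reshape(-1,2).round(1).tolist())
print("guide origin",tr(np.linalg.inv(GD),pose(r.x)[:3,3]).round(1))
# rail in these pics
print("rail left edge pts top pred at v", proj("top",tr(GD,[(-60,10,50),(-60,-10,50)])), "scene", proj("scene",tr(GD,[(-60,10,50),(-60,-10,50),(30,-10,50),(30,10,50)])))
print("crop scene",((proj("scene",tr(GD,[(-60,10,50),(-60,-10,50),(30,-10,50),(30,10,50)]))-[310,125]+.5)*14).round())
```

```text
[-7.71850e+01 -9.02300e+00 -1.92616e+02  6.29000e-01  3.70000e-02
 -4.64000e-01] [[11.9, 14.1], [-8.5, -4.9], [-4.6, -2.1], [-3.7, -3.4], [0.7, -4.3], [-5.3, 2.3]]
guide origin [[ -25.    77.2 -131.6]]
rail left edge pts top pred at v [[163.42492694 215.6805631 ]
 [171.09333802 217.7662787 ]] scene [[325.00767664 143.23385275]
 [320.41915359 147.31129852]
 [342.02167076 166.84291897]
 [346.59545634 162.63372278]]
crop scene [[217. 262.]
 [153. 319.]
 [455. 593.]
 [519. 534.]]
```

Run:
```python
from h import *
S=lambda c:(310+c[0]/14-.5,125+c[1]/14-.5); U=lambda c:(140+c[0]/14-.5,170+c[1]/14-.5)
ob=[("scene",(25,-30,36),S((182,315))),("scene",(25,30,36),S((400,460))),("scene",(-25,30,36),S((537,345))),("scene",(25,30,0),S((372,555))),
("top",(-25,-30,36),U((215,492))),("top",(25,-30,36),U((490,560)))]
T0=GD@frame(-16,0,-np.pi/2,61)
def pose(q):
    T=T0.copy();T[:3,:3]=T0[:3,:3]@Rn.from_rotvec(q[3:]).as_matrix();T[:3,3]=T0[:3,3]+T0[:3,:3]@q[:3];return T
f=lambda q:np.concatenate([proj(n,tr(pose(q),p))[0]-o for n,p,o in ob]+[q[3:]*20])
r=least_squares(f,np.zeros(6),x_scale=[10,10,10,.1,.1,.1]);print(r.x.round(3),r.fun[:12].reshape(-1,2).round(1).tolist())
print("guide origin",tr(np.linalg.inv(GD),pose(r.x)[:3,3]).round(1))
```

```text
[ 3.014  2.985  7.632  0.025 -0.024  0.044] [[-0.8, -0.5], [-0.8, 1.8], [0.6, -1.0], [-0.1, 0.7], [-0.9, 0.0], [-0.3, -0.4]]
guide origin [[-13.   -3.   68.6]]
```

Call:
jog_arm(
  motion=[0,2,0,0,0,0,5,0,0,0,5,0,0,0,5,0,0,0,4,0,0,0,0,0],
)

```text
t: 22.9
tool_pos: [637.4, 200.2, 151.1]
ee_rot: [-0.388, -3.115, 0.001]
contact_force: [-1.4, 0.8, -4.8]
finger_gap: 0.169
```

Call:
jog_arm(
  motion=[0,0,3,0,0,0,3,0,0,0,0,0],
)

```text
t: 23.15
tool_pos: [638.1, 200.3, 146.2]
ee_rot: [-0.388, -3.117, 0.0]
contact_force: [-0.6, -0.7, -3.5]
finger_gap: 0.174
```

No contact at this depth, so the foot is already astride the rail. Continuing down.

Call:
jog_arm(
  motion=[0,0,3,0,0,0,3,0,0,0,0,0],
)

```text
t: 23.4
tool_pos: [639.5, 200.4, 142.1]
ee_rot: [0.388, 3.115, 0.001]
contact_force: [0.7, -0.3, 0.1]
finger_gap: 0.173
```

Call:
jog_arm(
  motion=[0,0,2,0,0,0,2,0,0,0,0,0],
)

```text
t: 23.65
tool_pos: [641.4, 200.7, 141.1]
ee_rot: [0.388, 3.11, 0.003]
contact_force: [2.0, -1.1, 9.5]
finger_gap: 0.173
```

Bottomed out at TCP z about 141 with 9.5 N. Sliding toward the stop.

Call:
jog_arm(
  motion=[-4,0,-1,0,-4,0,0,0,-4,0,0,0,-4,0,0,0,0,0,0,0],
)

```text
t: 24.07
tool_pos: [654.0, 197.4, 140.0]
ee_rot: [-0.388, -3.117, -0.003]
contact_force: [-5.1, 0.9, 7.5]
finger_gap: 0.17
```

Call:
jog_arm(
  motion=[-3,0,0,0,-2,0,0,0,0,0,0,0],
)

```text
t: 24.32
tool_pos: [658.4, 196.3, 139.8]
ee_rot: [-0.388, -3.116, -0.002]
contact_force: [-5.7, 2.0, 7.6]
finger_gap: 0.168
```

Call:
jog_arm(
  motion=[-2,0,0,0,-2,0,0,0,0,0,0,0],
)

```text
t: 24.57
tool_pos: [662.2, 195.2, 139.6]
ee_rot: [-0.388, -3.116, -0.002]
contact_force: [-5.3, 1.2, 6.9]
finger_gap: 0.168
```

Call:
jog_arm(
  motion=[-2,0,0,0,-2,0,0,0,0,0,0,0],
)

```text
t: 24.82
tool_pos: [666.1, 194.2, 139.6]
ee_rot: [-0.388, -3.116, -0.002]
contact_force: [-4.3, 1.1, 5.7]
finger_gap: 0.17
```

Call:
jog_arm(
  motion=[-2,0,0,0,-2,0,0,0,0,0,0,0],
)

```text
t: 25.07
tool_pos: [669.9, 193.1, 139.5]
ee_rot: [-0.388, -3.116, -0.002]
contact_force: [-3.7, 1.5, 7.0]
finger_gap: 0.17
```

Call:
jog_arm(
  motion=[-2,0,0,0,0,0,0,0],
)

```text
t: 25.23
tool_pos: [671.8, 192.7, 139.5]
ee_rot: [-0.388, -3.116, -0.002]
contact_force: [-5.0, 2.1, 5.9]
finger_gap: 0.17
```

Run:
```python
from h import *
goto(tr(GD,(38,0,140))[0])
for n in P: cv2.imwrite(f"pics/{n}11.png",env.capture(n)[:,:,::-1])
crop("pics/scene11.png","pics/ws.png",310,125,60,50,13)
crop("pics/top11.png","pics/wt.png",140,160,55,45,14)
```

```text
t 25.23 tcp [671.8 192.7 139.5] psi 2.894 F [-5.   2.1  5.9] gap 0.17 tilt-err [-0.001  0.001] rackpos [ 47.6 399.9 139.5]
tool shift [ 7.5 -4.1 -0.5]
```

View pics/ws.png

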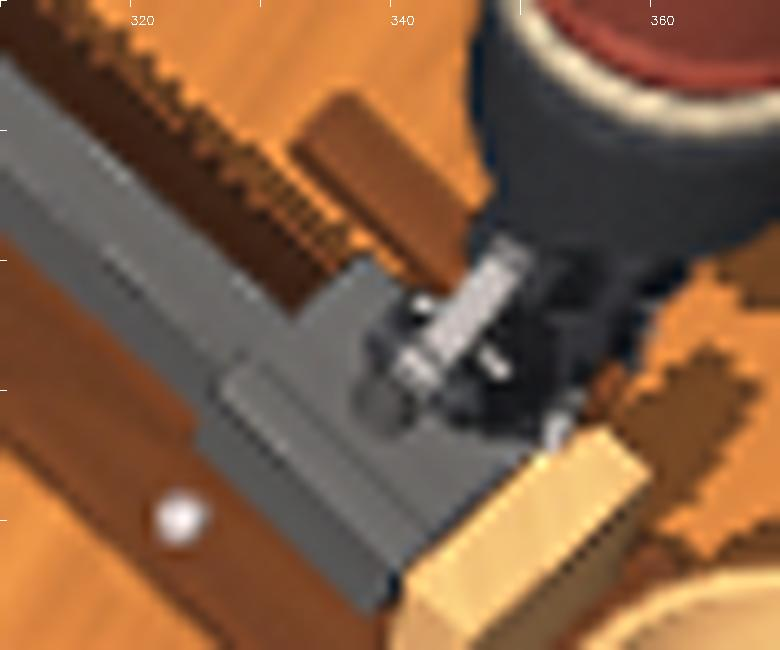

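Foot is down astride the rail with a small gap left to the stop at (340,170). Pushing on in small steps.

Call:
jog_arm(
  motion=[-2,0,0,0,-2,0,0,0,0,0,0,0],
)

```text
t: 25.58
tool_pos: [675.8, 191.7, 139.5]
ee_rot: [-0.388, -3.116, -0.002]
contact_force: [-4.7, 1.8, 6.2]
finger_gap: 0.17
```

Call:
jog_arm(
  motion=[-2,0,0,0,-2,0,0,0,0,0,0,0],
)

```text
t: 25.83
tool_pos: [679.1, 190.9, 139.1]
ee_rot: [-0.388, -3.115, -0.002]
contact_force: [-5.9, 1.3, 5.9]
finger_gap: 0.17
```

Call:
jog_arm(
  motion=[-2,0,0,0,-2,0,0,0,0,0,0,0],
)

```text
t: 26.08
tool_pos: [682.4, 190.0, 138.4]
ee_rot: [-0.387, -3.114, -0.002]
contact_force: [-5.5, 1.6, 3.9]
finger_gap: 0.172
```

Run:
```python
from h import *
goto(tr(GD,(38,0,140))[0])
for n in P: cv2.imwrite(f"pics/{n}12.png",env.capture(n)[:,:,::-1])
crop("pics/scene12.png","pics/ws.png",310,125,60,50,13)
```

```text
t 26.08 tcp [682.4 190.  138.4] psi 2.894 F [-5.5  1.6  3.9] gap 0.17 tilt-err [-0.004  0.002] rackpos [ 58.4 398.  138.4]
tool shift [18.5 -4.  -1.5]
```

View pics/ws.png

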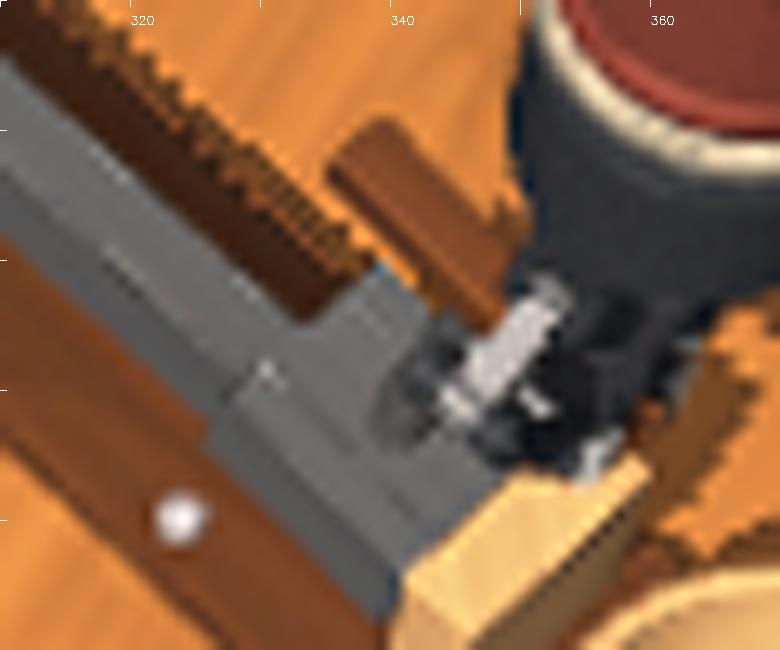

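The foot is at the stop and the T rest began to pitch slightly in the pads. I'll ease back, release and check.

Call:
jog_arm(
  motion=[2,0,0,0,2,0,0,0,1,0,0,0,0,0,0,0],
)

```text
t: 26.52
tool_pos: [680.0, 190.3, 138.9]
ee_rot: [0.388, 3.115, 0.001]
contact_force: [2.7, 1.4, 2.6]
finger_gap: 0.17
```

Call:
jog_arm(
  motion=[0,0,0,0,0,0,0,0,0,0,0,0,0,0,0,0,0,0,-10,0,0,0,-20,0,0,0,-25,0,0,0,-25,0,0,0,-20,0,20,0,0,0,30,0,0,0,30,0,0,0,30,0,0,0,30,0,0,0,20,0,0,0],
  gripper=0,
)

```text
t: 27.77
tool_pos: [521.8, 229.9, 238.8]
ee_rot: [-0.387, -3.117, -0.0]
contact_force: [0.3, -1.0, 0.5]
finger_gap: 1.001
```

Run:
```python
from h import *
goto(tr(GD,(38,0,140))[0])
for n in P: cv2.imwrite(f"pics/{n}13.png",env.capture(n)[:,:,::-1])
T=GD@frame(10,0,-np.pi/2,28)
B=[(x,y,z) for x in(-8,8) for y in(-45,45) for z in(114,130)]
for n,a in(("scene",(290,100,100,85,8)),("top",(120,145,90,75,8))):
    crop(f"pics/{n}13.png",f"pics/w{n}.png",*a,draw=proj(n,tr(T,B))); b=cv2.imread(f"pics/w{n}.png");wire(b,n,T,a[0],a[1],8,(0,255,0));cv2.imwrite(f"pics/w{n}.png",b)
```

```text
t 27.77 tcp [521.8 229.9 238.8] psi 2.894 F [ 0.3 -1.   0.5] gap 1.00 tilt-err [-0.  0.] rackpos [-104.8  425.4  238.8]
tool shift [-147.    -3.5   98.7]
```

View pics/wscene.png

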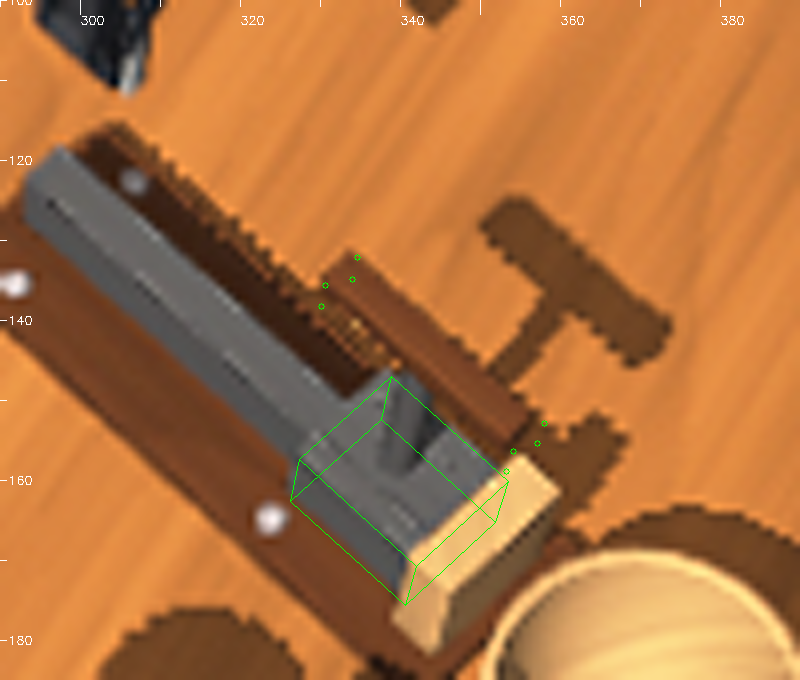

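View pics/wtop.png

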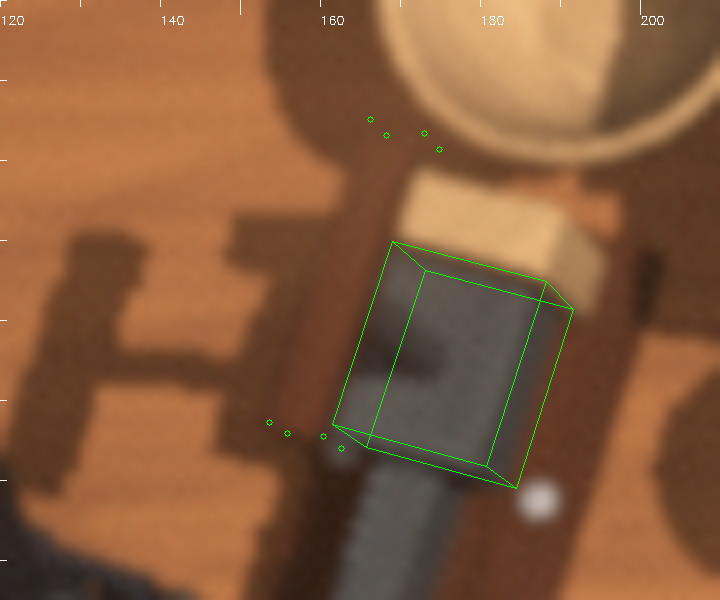

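Run:
```python
from h import *
crop("pics/scene13.png","pics/ws.png",318,140,45,42,17)
crop("pics/top13.png","pics/wt.png",150,160,50,45,14)
```

```text
(no output)
```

View pics/ws.png

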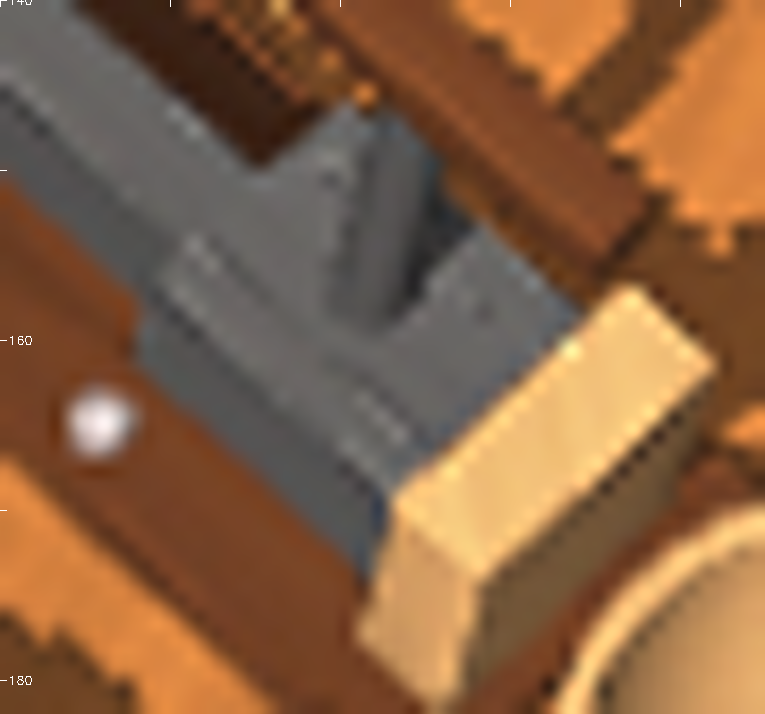

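View pics/wt.png

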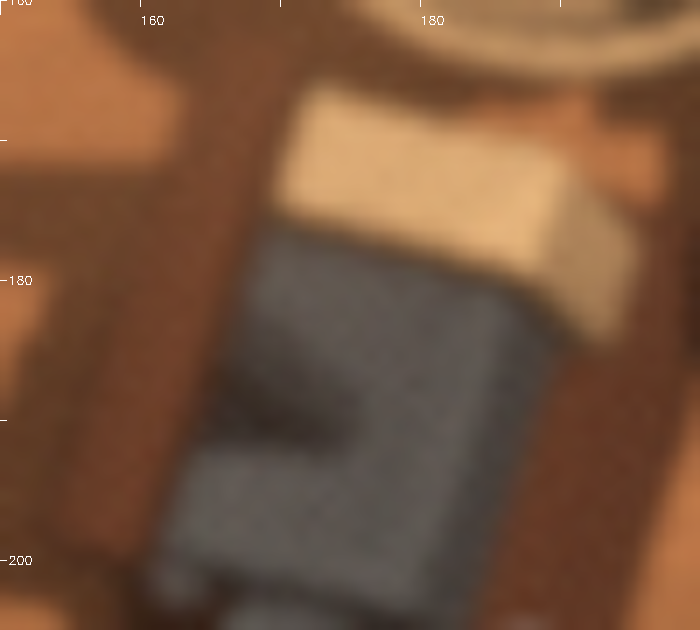

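Run:
```python
from h import *
q=[(40,30,77),(40,-30,77),(-20,25,64),(-20,-25,64),(40,-25,64),(40,-25,28),(-20,-25,28)]
print("top wt",((proj("top",tr(GD,q))-[150,160]+.5)*14).round().tolist())
print("scene ws",((proj("scene",tr(GD,q))-[318,140]+.5)*17).round().tolist())
```

```text
top wt [[219.0, 185.0], [545.0, 271.0], [161.0, 533.0], [432.0, 606.0], [536.0, 282.0], [583.0, 331.0], [484.0, 644.0]]
scene ws [[635.0, 292.0], [398.0, 511.0], [356.0, 120.0], [160.0, 297.0], [409.0, 524.0], [385.0, 607.0], [142.0, 386.0]]
```

The foot looks flush but the pictures only resolve about 2 mm. I'll check the height by touching the bar top with closed fingers (should be z = 158), then re-grip at the bar's centre and push once more.

Call:
jog_arm(
  motion=[-25,0,0,0,-30,0,0,0,-30,0,0,0,-24,0,0,0,-10,0,10,0,0,0,25,0,0,0,25,0,0,0,10,0,0,0,0,0],
  gripper=1,
)

```text
t: 28.62
tool_pos: [637.9, 199.2, 164.3]
ee_rot: [-0.388, -3.112, 0.003]
contact_force: [-1.1, 0.4, 0.1]
finger_gap: 0.0
```

Call:
jog_arm(
  motion=[0,0,3,0,0,0,3,0,0,0,2,0,0,0,0,0],
)

```text
t: 28.95
tool_pos: [640.0, 200.3, 161.1]
ee_rot: [0.388, 3.116, 0.001]
contact_force: [0.1, 0.7, 0.1]
finger_gap: -0.004
```

Call:
jog_arm(
  motion=[0,0,2,0,0,0,1,0,0,0,0,0],
)

```text
t: 29.2
tool_pos: [640.0, 200.3, 158.1]
ee_rot: [0.388, 3.116, 0.001]
contact_force: [-0.0, 0.4, 4.5]
finger_gap: 0.002
```

Call:
jog_arm(
  motion=[0,0,1,0,0,0,1,0,0,0,0,0],
)

```text
t: 29.45
tool_pos: [640.6, 200.6, 158.1]
ee_rot: [0.388, 3.114, 0.002]
contact_force: [-2.8, -0.1, 10.5]
finger_gap: -0.002
```

Contact is at z = 158.1, so it is fully down. Now the re-grip.

Call:
jog_arm(
  motion=[0,0,-15,0,0,0,-15,0,0,0,0,0,0,0,0,0,0,0,0,0,0,0,0,0,0,0,10,0,0,0,15,0,0,0,15,0,0,0,12,0,0,0,0,0],
  gripper=0,
)

```text
t: 30.37
tool_pos: [636.7, 199.6, 128.0]
ee_rot: [-0.387, -3.111, 0.003]
contact_force: [-1.0, 0.2, -0.9]
finger_gap: 1.0
```

Call:
jog_arm(
  motion=[0,0,0,0,0,0,0,0,0,0,0,0,0,0,0,0,0,0,0,0,0,0,0,0],
  gripper=1,
)

```text
t: 30.87
tool_pos: [640.0, 200.3, 134.1]
ee_rot: [0.388, 3.116, 0.001]
contact_force: [0.1, -0.7, -2.1]
finger_gap: 0.176
```

Call:
jog_arm(
  motion=[0,0,2,0,0,0,1,0,-1,0,0,0,-1,0,0,0,0,0,0,0],
)

```text
t: 31.28
tool_pos: [641.6, 200.4, 134.1]
ee_rot: [0.388, 3.117, 0.002]
contact_force: [-9.4, -0.3, 18.0]
finger_gap: 0.172
```

Call:
jog_arm(
  motion=[-1,0,0,0,-1,0,0,0,0,0,0,0],
)

```text
t: 31.53
tool_pos: [643.2, 200.2, 134.2]
ee_rot: [0.388, 3.117, 0.003]
contact_force: [-10.0, 0.4, 19.5]
finger_gap: 0.176
```

Call:
jog_arm(
  motion=[-1,0,0,0,-1,0,0,0,0,0,0,0],
)

```text
t: 31.78
tool_pos: [645.6, 199.8, 134.4]
ee_rot: [0.387, 3.116, 0.003]
contact_force: [-9.7, 1.1, 18.3]
finger_gap: 0.17
```

Run:
```python
from h import *
for n in P: cv2.imwrite(f"pics/{n}14.png",env.capture(n)[:,:,::-1])
a=cv2.imread("pics/scene13.png");b=cv2.imread("pics/scene14.png")
f=lambda i:cv2.resize(i[138:183,315:365],None,fx=8,fy=8,interpolation=cv2.INTER_CUBIC)
cv2.imwrite("pics/cmp.png",np.hstack([f(a),f(b)]))
```

```text
(no output)
```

View pics/cmp.png

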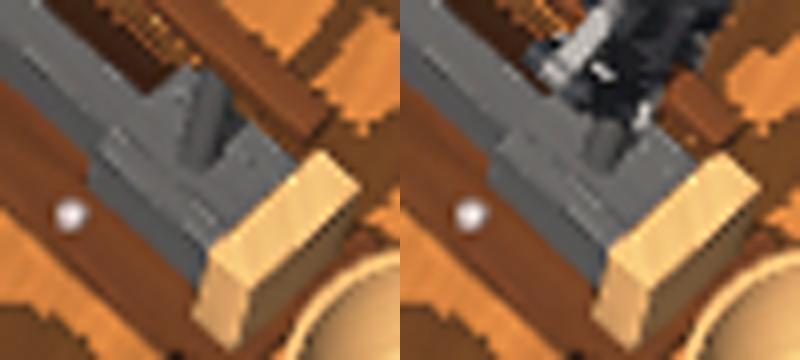

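The foot's edges are in the same place before and after a 10 N push, so it was already against the stop. Releasing.

Call:
jog_arm(
  motion=[1,0,-1,0,1,0,-1,0,0,0,0,0],
)

```text
t: 32.13
tool_pos: [643.9, 199.8, 134.3]
ee_rot: [0.387, 3.115, 0.002]
contact_force: [-2.6, 0.5, 8.5]
finger_gap: 0.172
```

Call:
jog_arm(
  motion=[0,0,0,0,0,0,0,0,0,0,0,0,0,0,0,0,0,0,-15,0,0,0,-25,0,0,0,-30,0,0,0,-30,0,20,0,0,0,30,0,0,0,30,0,0,0,30,0,0,0,30,0,0,0,20,0,0,0],
  gripper=0,
)

```text
t: 33.3
tool_pos: [485.7, 238.8, 231.5]
ee_rot: [-0.387, -3.116, 0.0]
contact_force: [-0.8, 0.2, 0.2]
finger_gap: 0.999
```

Run:
```python
from h import *
for n in P: cv2.imwrite(f"pics/{n}15.png",env.capture(n)[:,:,::-1])
a=cv2.imread("pics/scene13.png");b=cv2.imread("pics/scene15.png")
f=lambda i:cv2.resize(i[128:183,315:365],None,fx=8,fy=8,interpolation=cv2.INTER_CUBIC)
cv2.imwrite("pics/cmp.png",np.hstack([f(a),f(b)]))
goto(tr(RK,(-165,0,330))[0],rg[0][2])
```

```text
t 33.40 tcp [485.6 239.2 231.8] psi 2.896 F [0.7 0.4 0.7] gap 1.00 tilt-err [-0.001  0.   ] rackpos [-141.6  431.9  231.8]
yaw first 2.973
tool shift [-23.4 431.9 -98.2]
```

View pics/cmp.png

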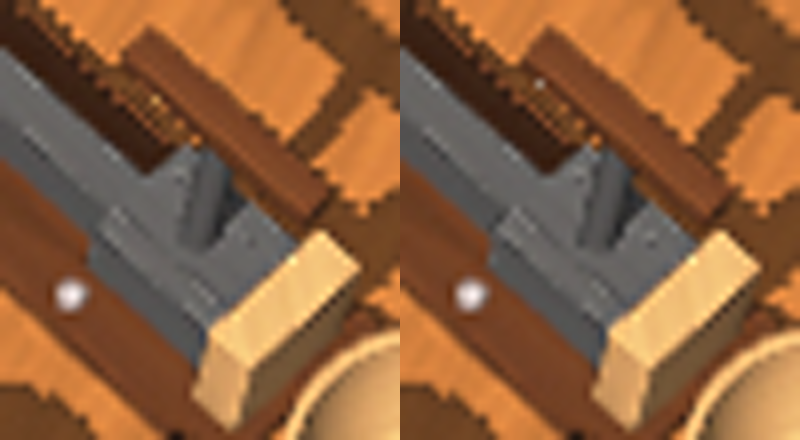

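Unchanged and upright. Now shutting the bin: fingers closed, going in front of the tab.

Call:
jog_arm(
  motion=[0,0,-5,-0.084,0,0,-5,-0.084,2,-20,0,0,2,-30,0,0,2,-30,0,0,2,-30,0,0,2,-30,0,0,2,-30,0,0,3,-30,0,0,3,-30,0,0,3,-30,0,0,3,-30,0,0,3,-30,0,0,3,-30,0,0,3,-30,0,0,3,-30,0,0,0,-22,0,0,0,0,0,0,0,0,0,0],
  gripper=1,
)

```text
t: 34.98
tool_pos: [417.9, -191.0, 241.9]
ee_rot: [-0.13, -3.139, -0.0]
contact_force: [-0.8, -0.2, -1.1]
finger_gap: 0.004
```

Run:
```python
from h import *
goto(tr(RK,(-175,0,150))[0],rg[0][2]+np.pi)
for n in P: cv2.imwrite(f"pics/{n}16.png",env.capture(n)[:,:,::-1])
crop("pics/scene16.png","pics/z.png",130,130,190,180,4)
```

```text
t 34.98 tcp [ 417.9 -191.   241.9] psi 3.059 F [-0.8 -0.2 -1.1] gap 0.00 tilt-err [-0.  0.] rackpos [-176.    -2.2  241.9]
yaw first -0.006
tool shift [-1.   2.2 91.9]
```

View pics/z.png

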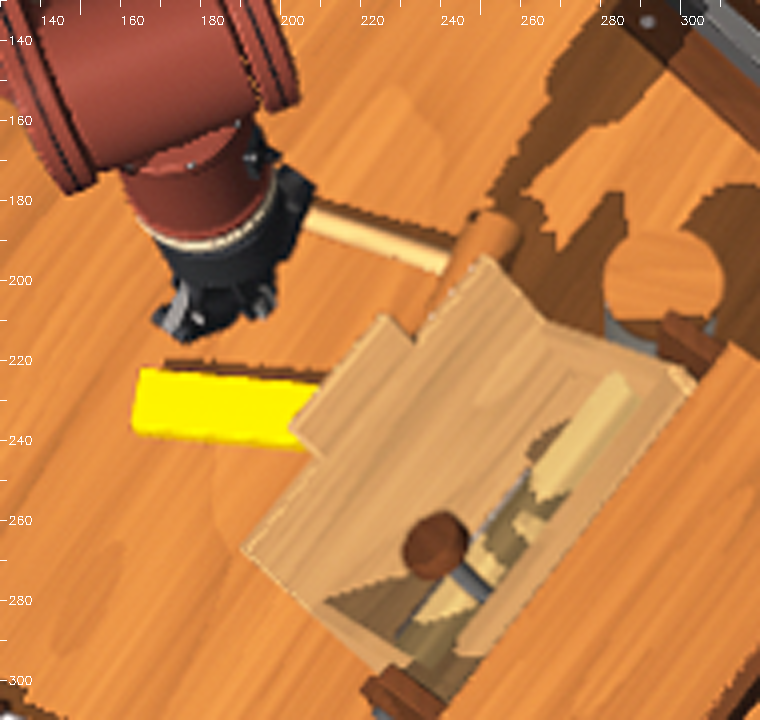

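The gripper is at (190,205), clear in front of the tab. The post and whetstone are still in the bin.

Call:
jog_arm(
  motion=[0,0,15,0,0,0,25,0,0,0,25,0,0,0,20,0,0,0,5,0,0,0,0,0,-8,0,0,0,-8,0,0,0,-8,0,0,0,-8,0,0,0,-8,0,-4,0,-8,0,-4,0,0,0,0,0],
)

```text
t: 36.17
tool_pos: [466.6, -193.7, 161.7]
ee_rot: [-0.125, -3.138, 0.001]
contact_force: [-6.5, 1.3, 4.1]
finger_gap: 0.0
```

Call:
jog_arm(
  motion=[-9,0,-5,0,-9,0,-5,0,-9,0,-4,0,-9,0,-4,0,-9,0,-4,0,-9,0,-3,0,-9,0,-3,0,-9,0,-3,0,-9,0,-2,0,0,0,0,0],
)

```text
t: 37.0
tool_pos: [548.6, -200.0, 193.8]
ee_rot: [0.125, 3.137, -0.001]
contact_force: [0.2, 0.5, 0.6]
finger_gap: 0.002
```

Run:
```python
from h import *
goto(tr(RK,(-11,0,203))[0])
```

```text
t 37.00 tcp [ 548.6 -200.   193.8] psi 3.062 F [0.2 0.5 0.6] gap 0.00 tilt-err [ 0.002 -0.001] rackpos [-44.9  -1.1 193.8]
tool shift [-33.9   1.2  -9.2]
```

Call:
jog_arm(
  motion=[-6,0,-2,0,-6,0,-2,0,-6,0,-2,0,-5,0,-1,0,-4,0,0,0,-3,0,0,0,0,0,0,0],
)

```text
t: 37.58
tool_pos: [577.4, -202.2, 200.4]
ee_rot: [0.125, 3.138, -0.001]
contact_force: [-0.2, -0.3, 0.1]
finger_gap: -0.0
```

Call:
jog_arm(
  motion=[-3,0,0,0,-2,0,0,0,-2,0,0,0,0,0,0,0],
)

```text
t: 37.92
tool_pos: [582.0, -202.6, 200.3]
ee_rot: [-0.125, -3.136, -0.0]
contact_force: [-8.6, 0.8, 5.3]
finger_gap: -0.004
```

Call:
jog_arm(
  motion=[-2,0,0,0,-1,0,0,0,0,0,0,0],
)

```text
t: 38.17
tool_pos: [582.0, -202.6, 200.3]
ee_rot: [-0.125, -3.129, -0.002]
contact_force: [-22.5, 3.0, 11.9]
finger_gap: -0.001
```

Call:
jog_arm(
  motion=[-1,0,0,0,-1,0,0,0,0,0,0,0],
)

```text
t: 38.42
tool_pos: [582.0, -202.6, 200.3]
ee_rot: [-0.125, -3.124, -0.003]
contact_force: [-30.5, 4.4, 17.9]
finger_gap: 0.0
```

Position stays at 582.0 as the force climbs to 30 N, so the bin is hard shut. Backing away and making the final check.

Call:
jog_arm(
  motion=[4,0,0,0,10,0,0,0,25,0,0,0,30,0,-10,0,30,0,-20,0,30,0,-20,0,30,0,-20,0,0,30,-10,0,0,30,0,0,0,30,0,0,0,30,0,0,0,30,0,0,0,30,0,0,0,0,0,0,0,0,0,0],
)

```text
t: 39.67
tool_pos: [444.5, -9.7, 280.3]
ee_rot: [0.12, 3.138, -0.0]
contact_force: [-0.9, -0.6, 0.1]
finger_gap: 0.004
```

Run:
```python
from h import *
goto([400,0,300])
for n in P:
    cv2.imwrite(f"pics/{n}20.png",cv2.resize(env.capture(n)[:,:,::-1],(800,600),interpolation=cv2.INTER_CUBIC))
```

```text
t 39.67 tcp [444.5  -9.7 280.3] psi 3.065 F [-0.9 -0.6  0.1] gap 0.00 tilt-err [ 0.001 -0.   ] rackpos [-163.4  180.6  280.3]
tool shift [ 45.1   6.3 -19.7]
```

View pics/scene20.png

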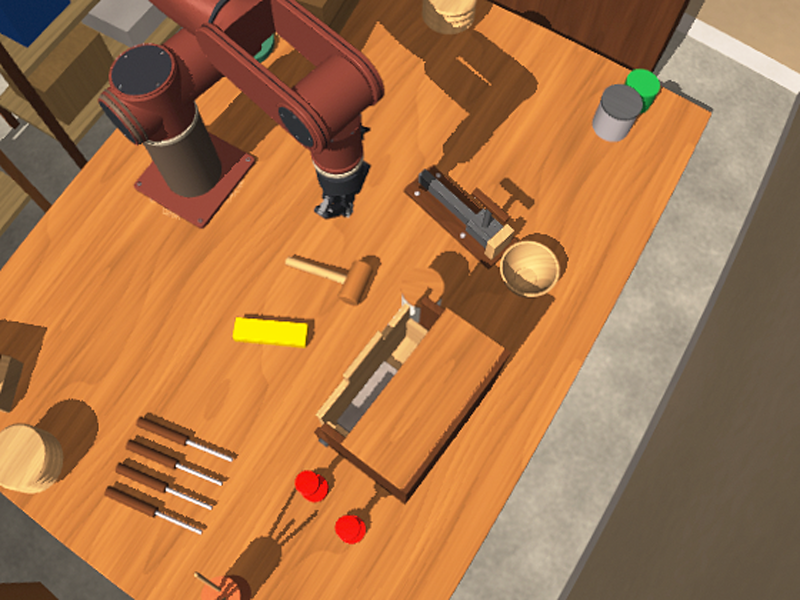

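View pics/top20.png

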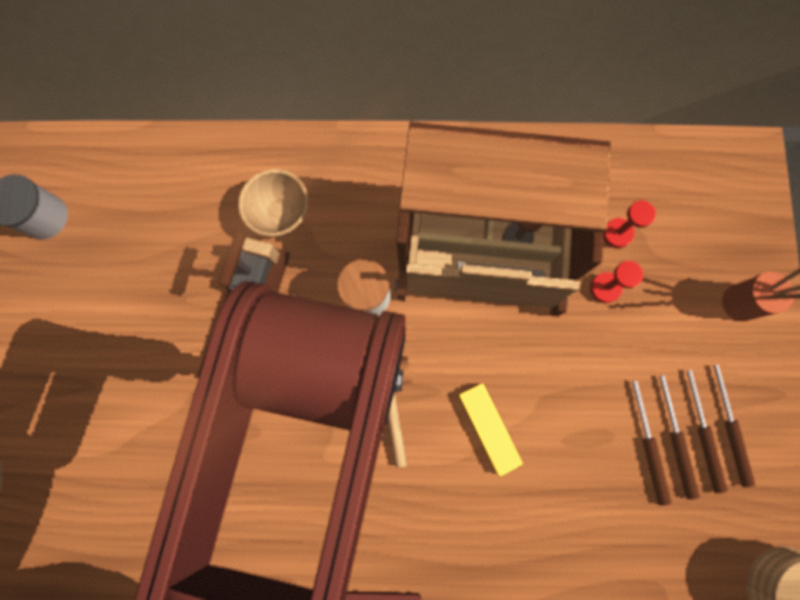

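The final views show the bin shut as at the start and the T rest on the rail at the stop, scene (487,218). The post is in the right pocket at top (518,232), and the bowl, crock and mallet are unmoved. Handing in.

```bash
python3 -c "
from rig import env
print(env.hand_in())"
```

```text
the job is handed in; nothing more can be done
None
```

The job is done and handed in at about 40 s of the 72 s allowed; the hand-in reports no verdict.

**What I did**
- I hooked the tab and tipped the bin to its end stop, at about 0.75 rad, where the pull force rose without further travel.
- I pinched the T rest's bar in the left pocket and lifted it out. It came out leaning about 43°, so I turned it upright in the gripper by pushing its foot against the rack's fixed shelf edge.
- I set it astride the rail, slid it to the stop and released it.
- I pushed the bin shut with closed fingers.

**Last checks**
- **Height:** touching the top of the bar gave z = 158.1, where fully down is 158.
- **Against the stop:** a second push of about 10 N did not move the foot in the pictures. They resolve only about 2 mm, and my pose fits disagreed by 1–3 mm, so the contact rests on that push test.
- **Bin shut:** the position did not change as I pushed up to 30 N (35 N in all, counting the upward part), and the bin looks as it did at the start.
- **Other things:** the post and whetstone are still in the bin. The bowl, crock and mallet show no movement in the final pictures.

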